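Erect the bakery carton and hold the spring clip gaping over its tall back wall

ROBOT

A 7-joint arm with a two-finger parallel gripper is mounted at the origin on the work surface. World frame = base frame: x ahead of the robot, y to its left, z up, the work surface at z = 0. Lengths are in m, angles in rad, forces in N, time in s.
With the tool pointing down it reaches from about 0.4 to 0.875 m from the base axis. Payload 19.3 kg.
Tool frame: the origin (TCP) lies at the very end of the fingers, on their centre line; the grasp point (between the pads) lies 19 mm behind it; z points along the fingers, x is the direction in which the jaws open and shut, and the axes are right-handed (so a half turn about z gives the same grasp; the last joint's range is limited). The gripper opens to 85 mm and grips with 20 to 120 N. Pads are 22 mm wide; open, the fingers measure 114 mm over their backs; the gripper's body (76 mm by 85 mm) begins 54 mm behind the grasp point. The pads swing forward as they close: fully open they stand 13 mm farther back than shut.
Start: joints at [-1.278, 0.521, -0.036, 1.599, 0.021, 1.021, -0.113], TCP at [0.222, 0.584, 0.207] pointing down, gripper open.
Joint ranges: [-2.91, 2.91], [-0.3, 2.13], [-1.5, 1.42], [0.17, 2.43], [-1.26, 4.41], [0.16, 1.93], [-2.52, 2.52]. Speed limits (rad/s): [1.89, 1.89, 2.39, 2.39, 3.01, 3.01, 3.01].

INTERFACE

Orientations are given as [roll, pitch, yaw] about the fixed x, y, z axes, in that order (R = Rz(yaw) Ry(pitch) Rx(roll)).
In Python, from workcell import observe, eyes, job_done gives the robot as it stands. The module is installed in compiled form; this text tells all that it offers.
- The arm moves only by the shell command python3 -m pendant 'ROWS' [FORCE]. ROWS is JSON, a list of rows, each an object of numbers: "dx", "dy", "dz": the shift along the tool's x, y, z in mm; "ax", "ay", "az": the turn, a rotation vector about the tool's x, y, z in degrees; "claw": the finger opening in mm, from 0 to 85.4. A call has 1 to 10 rows; each row is the pose to reach, as a shift and turn from the pose commanded when the call began, along the tool's axes at that moment; what a row does not reach only later rows make up. A row lasts 1/12 s, in which the tool goes at most 41.7 mm and 7.16 degrees, less where a joint would pass 70% of its speed; a pose out of reach is approached as far as the arm can. A call with a gripper value outside its range is refused whole. The fingers move at their own pace and stop on an object; FORCE is the grip in N (left out, the last holds). Time passes only in rows, so rows that repeat a pose let the fingers close. It gives the time, the measured TCP pose, the force and the opening at its end, in the units of the state.
- observe(): the state, without advancing time (a new reading comes with each control period).
- eyes.grab_frame(name): name is "side" or "top"; returns a dict with "image" (420x560x3 uint8, blue, green, red), "fovy" (degrees; the focal length in pixels is half the picture's height over the tangent of half this angle, whatever the lens; pixels are square), "cx", "cy" (the principal point, pixels), "view" (4x4, takes a point from world to camera coordinates). Camera axes: x right, y up, looking along -z (the intrinsics and any distortion apply to the point x, -y, -z); pixel columns grow to the right and rows downward; lengths in m; the calibration is good to about 2 mm. A picture is of the moment at which its call begins. There is no depth.
- job_done(): hands the job in, once; it reports no verdict.
The state is a dict: "clock": time; "qpos": joint angles; "qd": joint speeds; "joint_efforts": joint torques, N m; "position": TCP position; "tool_rot": TCP orientation; "force": force on the tool from outside, world axes, zero at the start; "moment": the same for the moment, N m; "grip_width": finger opening in m.
Only numpy, scipy, OpenCV 4.12 (cv2) and the standard library are available. Lean on these libraries where they do the work, as an engineer would, in place of code of your own. Each camera call takes 0.05 s, during which the arm holds its last target.

TASK

Fold up the three lying walls of the cardboard carton (left, right and the tall back one) so that all stand upright. Then take the spring clip off its rail by squeezing its two handles, bring it to the tall back wall and lower it over about the middle of that wall's top edge, jaws down, one jaw on each side, so I can slip an order card in. Finish while holding it there: keep squeezing so that the clip stays wide open, its jaws clear of the cardboard, do not let go, and leave the steel cup, jar and spatula alone.

Things in the scene. Friction and masses are not known exactly. Their poses are not given: they have to be found in the camera images.
- carton: Half-erected open carton of stiff brown cardboard 4 mm thick, fixed to the table. Origin: centre of the underside of its base (110 mm along x, 150 mm along y); z up. Its -x side has a low front wall, 50 mm tall, already standing and fixed. On the +x, +y and -y sides hang the back, left and right walls, each creased along the base edge and leaning outward at the start.
- wall_back (a joint): Angle of the tall back wall (150 mm wide, 80 mm from crease to free edge) on the carton's +x side: 0 = lying flat outward on the table, 1.57 = upright, stop at 1.6. Starts between 0.55 and 0.9. The crease is stiff: the wall stays where it is left (about 0.5 N at the free edge moves it).
- wall_left (a joint): Angle of the left wall (100 mm wide, 55 mm from crease to free edge) on the carton's +y side: 0 = flat outward, 1.57 = upright, stop at 1.6. Starts between 0.55 and 0.9; stays where it is left (about 0.7 N at the free edge moves it).
- wall_right (a joint): As wall_left, on the carton's -y side.
- wall_back_edge (a point): Middle of the back wall's free edge (mid-thickness). Its axes turn with the wall: x runs from the crease to the free edge (up when the wall is upright), y along the edge, z is the wall's normal (towards the inside of the carton when upright).
- wall_left_edge (a point): Middle of the left wall's free edge (mid-thickness); its y axis runs from the crease to the free edge.
- wall_right_edge (a point): Middle of the right wall's free edge (mid-thickness); its -y axis runs from the crease to the free edge.
- wall_back_crease (a point): Middle of the back wall's hinge line, 2 mm above the table; the line runs along the carton's y.
- wall_left_crease (a point): Middle of the left wall's hinge line, 2 mm above the table; the line runs along the carton's x.
- wall_right_crease (a point): Middle of the right wall's hinge line, 2 mm above the table; the line runs along the carton's x.
- rail: Clip rail: aluminium foot 70 x 100 x 12 mm fixed to the table, with an upright strip 4 mm thick, 100 mm long (along its y) whose top is 70 mm above the table. Origin: centre of the foot's underside; z up.
- clip: Loose black spring clip, 60 g, like a wide clothes peg: two levers 30 mm wide on a steel barrel 16 mm thick. It stands with its jaws pinching the rail's strip, handles up. Origin: middle of the barrel (pivot), 94 mm above the table at first. z: jaws to handles, y: pivot axis, x: across the levers. The frame belongs to the +x lever: squeezed evenly, it tilts about y by half the joint value.
- handle_a (a point): Outer face of the +x lever's handle, mid-width, 30 mm from the pivot along the handle. The handle is a flat plate 30 mm wide that ends 45 mm from the pivot. On the rail both handles splay outward by 0.28 rad: 60 mm apart over their tops, 48 mm above the pivot. Fully squeezed they are parallel and 36 mm apart over their outer faces.
- handle_b (a point): The same point on the other (-x) lever's handle.
- clip_arm (a joint): Opening angle of the clip: 0 = pinching 4 mm (on the rail), grows as the handles are squeezed, stop at 0.56 (wide open, jaws 25 mm apart). Each handle needs about 5 N to start and about 9 N at the stop, 35 mm above the pivot; the spring shuts it when it is let go.
- jaw_a (a point): Inner lower end of the jaw of body clip (on the clip's +x side), mid-width, 38 mm below the pivot.
- jaw_b (a point): Inner lower end of the other jaw (-x side), mid-width, 38 mm below the pivot.
- cup: Bystander: open steel cup 66 mm wide, 60 mm tall, beyond the work; origin under its centre.
- jar: Bystander: glass jar with steel lid, 64 mm wide, 90 mm tall, beyond the work; origin under its centre.
- spatula: Bystander: spatula 200 mm long, lying beyond the work; origin under it, on its long axis (x).
There are look-alikes about, which are no part of the job. Of the things that look like the clip, the smallest one is meant.

How it is judged:
On the way, in this order (a step that is already met when the one before it is completed fails the run):
1. the left, right and back walls all stand upright (value of joint each of wall_back, wall_left, wall_right above 1.4 rad), for 0.2 s.
2. the clip is carried off the rail in the fingers (distance of clip from where it was at the start of the episode above 0.05 m and contact force between the fingers and clip above 2 N and contact force between clip and rail below 0.1 N), for 0.2 s.
At the end, for the whole second after the job is handed in: Left, right and back walls upright (over 1.4 rad). Clip at rest in the fingers (over 2 N), open over 0.4 rad, off the rail, pressing the carton under 0.5 N; jaw ends either side of the back wall, 6 mm or more below its edge, over 3 mm off mid-plane; pivot above, within 30 mm of mid-edge (all of step 1 and value of joint clip_arm above 0.4 rad and contact force between the fingers and clip above 2 N and contact force between clip and carton below 0.5 N and contact force between clip and rail below 0.1 N and linear speed of clip below 0.03 m/s and x of each of jaw_a, jaw_b in the frame of wall_back_edge below -0.006 m and x of clip in the frame of wall_back_edge above 0 m and y of clip in the frame of wall_back_edge between -0.03 and 0.03 m and ((z of jaw_a in the frame of wall_back_edge above 0.003 m and z of jaw_b in the frame of wall_back_edge below -0.003 m) or (z of jaw_b in the frame of wall_back_edge above 0.003 m and z of jaw_a in the frame of wall_back_edge below -0.003 m))); the arm keeps its last pose, push and grip.
It fails at once if a bystander (cup, jar or spatula) is pushed away (distance of any of cup, jar, spatula from where it was at the start of the episode above 0.03 m).
It also fails if it takes over 61 s, if anything falls off the work surface, if the arm or the gripper's body presses on something with over 40 N, if the wrist force passes 120 N, or if a joint passes its speed limit or range.

## Working session

There is one attempt and no reset: what is moved stays moved. The work goes in short steps, Python scripts to look and compute and a shell command to move; the robot and the scene stay as the last step left them, time stands still between calls to the robot, and variables do not carry over. Pictures are saved under pics/ and viewed, and the job is handed in when it is done.

```bash
mkdir -p pics; ls; python3 - <<'E'
from workcell import observe, eyes
import cv2
s=observe(); print({k:s[k] for k in s})
for n in("side","top"):
    f=eyes.grab_frame(n); cv2.imwrite(f"pics/{n}0.png",f["image"]); print(n,f["fovy"],f["cx"],f["cy"],f["view"].tolist() if hasattr(f["view"],"tolist") else f["view"],[k for k in f])
E
```

```text
pics
{'clock': 0.0, 'qpos': array([-1.27820983,  0.52201198, -0.03634628,  1.60000728,  0.02121708,
        1.02109209, -0.1127756 ]), 'qd': array([ 1.15501770e-03,  2.39963814e-04,  8.78386540e-05,  6.72600493e-05,
        7.95173280e-04, -1.18431079e-04, -2.85308032e-03]), 'joint_efforts': array([-7.78228932e-04, -9.27104473e+01,  1.97934307e+00, -3.69928336e+01,
        1.77285634e-02,  8.33258528e-03,  3.73553007e-05]), 'position': array([0.2217016 , 0.58396679, 0.20632707]), 'tool_rot': array([3.14150671e+00, 1.12982743e-03, 1.20804950e+00]), 'force': array([ 0.17139408, -0.92590419,  1.080443  ]), 'moment': array([-0.02437349,  0.02808275, -0.03157169]), 'grip_width': 0.08565554074135874}
side 56.92795283711919 284.8567126483847 201.7081957946405 [[0.9765563875172131, -0.21485650171103282, -0.013202487334889785, -0.5773738877543519], [0.15877941970894935, 0.677549462181286, 0.7181335684778561, -0.1773233651839873], [-0.1453503280912028, -0.7033942066653289, 0.6957800458143597, -0.7140290703072281], [0.0, 0.0, 0.0, 1.0]] ['image', 'fovy', 'cx', 'cy', 'view']
top 49.18211731820998 276.7154631961868 206.2875621257524 [[0.026860242114775477, -0.9995420963339443, 0.013932876583076, -0.024454173948636707], [0.9924914483788858, 0.02832937942734927, 0.11898811350736994, -0.5928088683891481], [-0.11932833816121423, 0.010632211322433012, 0.9927979168965244, -1.1689463090318708], [0.0, 0.0, 0.0, 1.0]] ['image', 'fovy', 'cx', 'cy', 'view']
```

View pics/side0.png

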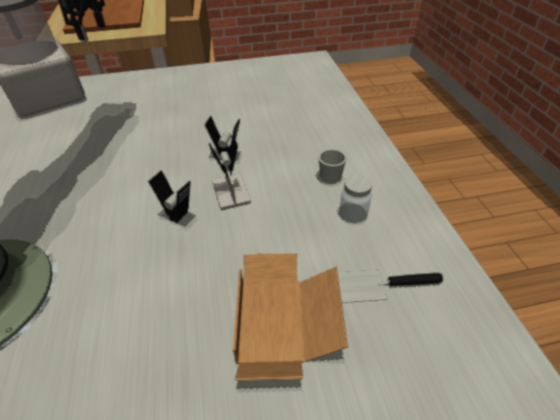

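View pics/top0.png

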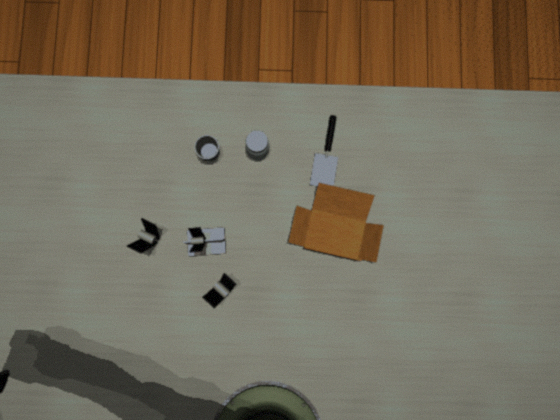

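```bash
cat > h.py <<'E'
import numpy as np, cv2
from workcell import observe, eyes
from scipy.spatial.transform import Rotation as R
def cam(f):
    V=np.array(f["view"]);F=210/np.tan(np.radians(f["fovy"])/2)
    D=np.diag([1,-1,-1.]);K=np.array([[F,0,f["cx"]],[0,F,f["cy"]],[0,0,1]])
    return K@D@V[:3]
def proj(P,X):
    X=np.atleast_2d(X);p=np.c_[X,np.ones(len(X))]@P.T;return p[:,:2]/p[:,2:]
def tri(Ps,us):
    x=cv2.triangulatePoints(Ps[0],Ps[1],np.array(us[0],float).reshape(2,1),np.array(us[1],float).reshape(2,1));return (x[:3]/x[3]).ravel()
def onz(P,u,z):
    A=P[:,[0,1]];b=P[:,2]*z+P[:,3];H=np.c_[A,b];q=np.linalg.solve(H,[u[0],u[1],1]);return q[:2]/q[2]
def grab(tag):
    fs={n:eyes.grab_frame(n) for n in("side","top")}
    for n in fs: cv2.imwrite(f"pics/{n}_{tag}.png",fs[n]["image"])
    return fs,{n:cam(fs[n]) for n in fs}
def crop(im,x0,y0,x1,y1,s,path): cv2.imwrite(path,cv2.resize(im[y0:y1,x0:x1],None,fx=s,fy=s,interpolation=cv2.INTER_CUBIC))
E
python3 - <<'E'
from h import *
fs,P=grab("a")
a,b=fs["side"]["image"],fs["top"]["image"]
crop(a,140,105,260,225,5,"pics/c1.png")
crop(b,115,205,245,315,6,"pics/c2.png")
crop(a,220,240,360,390,4,"pics/c3.png")
crop(b,275,170,395,270,6,"pics/c4.png")
import os
np.savez("cams.npz",**P)
E
```

```text
(no output)
```

View pics/c1.png

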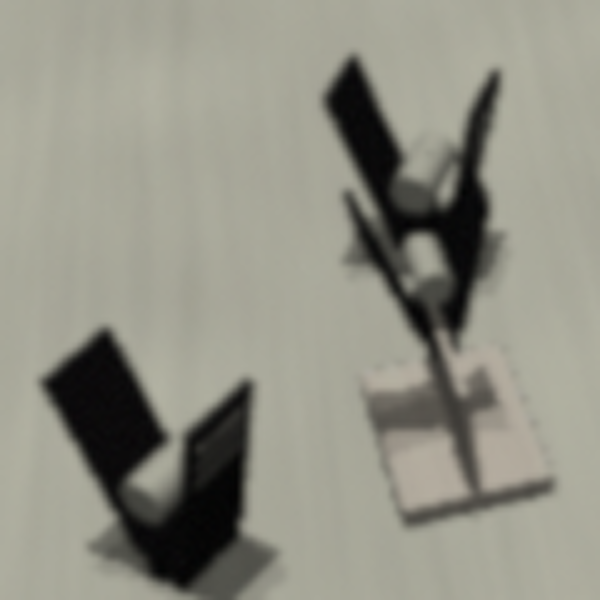

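View pics/c2.png

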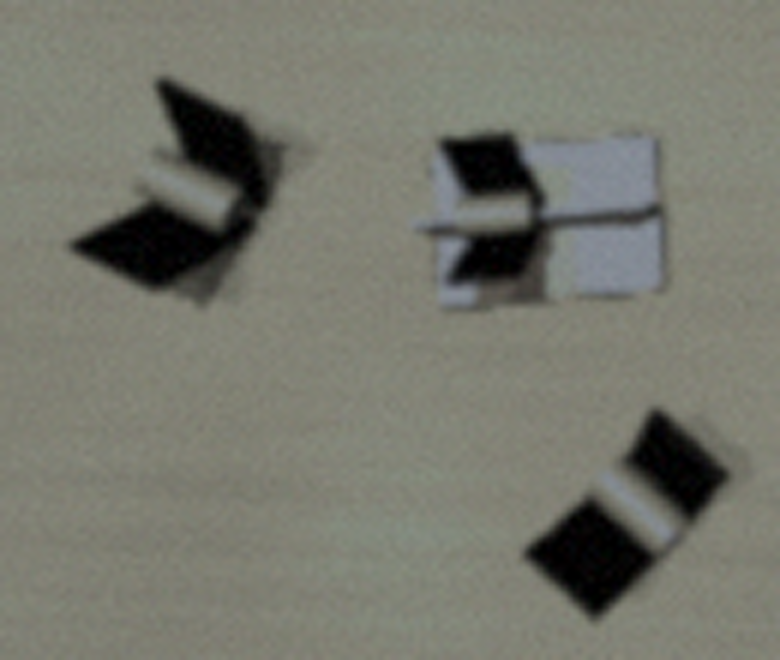

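View pics/c3.png

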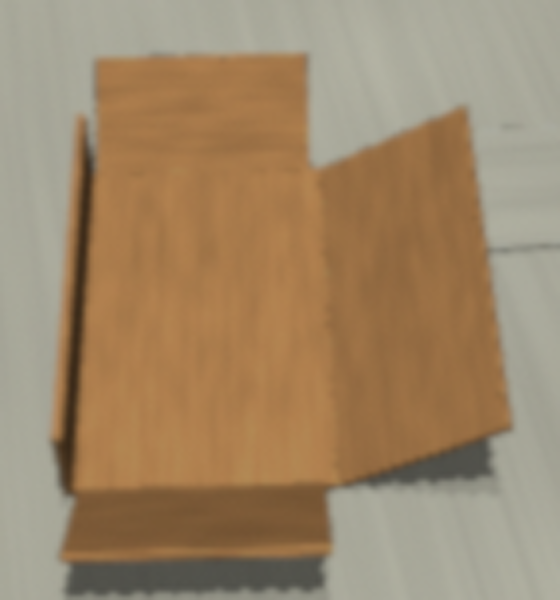

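View pics/c4.png

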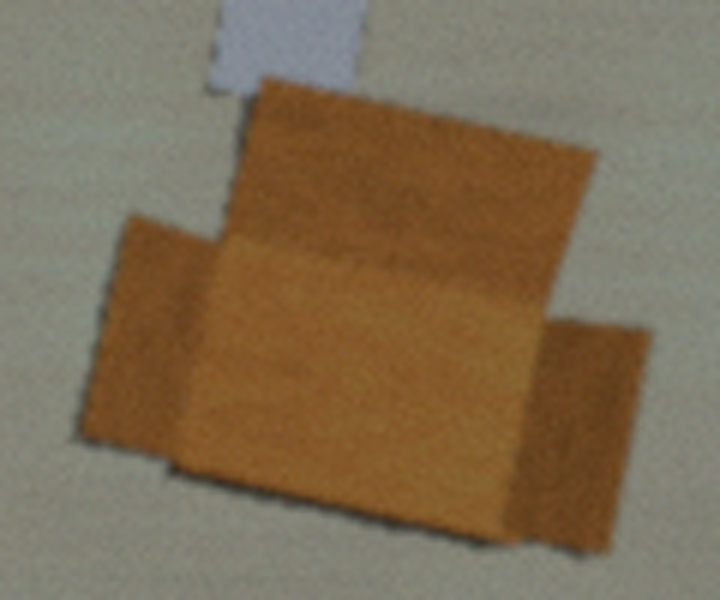

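```bash
cat > fit.py <<'E'
from h import *
from scipy.optimize import least_squares
P=np.load("cams.npz")
def c3(p): return (np.array(p)+.5)/4-.5+[220,240]
def c4(p): return (np.array(p)+.5)/6-.5+[275,170]
def c1(p): return (np.array(p)+.5)/5-.5+[140,105]
def c2(p): return (np.array(p)+.5)/6-.5+[115,205]
def carton(q):
    x,y,yaw,b,l,r=q
    d={}
    for s,n in((1,'+'),(-1,'-')):
        d['bf'+n]=[55+80*np.cos(b),75*s,2+80*np.sin(b)]
        d['bc'+n]=[55,75*s,2]
        d['lf'+n]=[50*s,75+55*np.cos(l),2+55*np.sin(l)]
        d['lc'+n]=[50*s,75,2]
        d['rf'+n]=[50*s,-75-55*np.cos(r),2+55*np.sin(r)]
        d['rc'+n]=[50*s,-75,2]
    Rz=R.from_euler('z',yaw).as_matrix()
    return {k:Rz@np.array(v)/1000+[x,y,0] for k,v in d.items()}
S={'bf+':(466,107),'bf-':(512,430),'bc+':(317,170),'bc-':(335,486),'lf-':(97,60),'lf+':(307,55),'rf-':(62,555),'rf+':(330,550)}
T={'bf+':(265,78),'bf-':(597,152),'bc+':(222,237),'bc-':(545,310),'lf+':(130,215),'lf-':(80,437),'rf+':(650,328),'rf-':(607,550)}
def res(q):
    d=carton(q);o=[]
    for k,v in S.items(): o.append(proj(P['side'],d[k])[0]-c3(v))
    for k,v in T.items(): o.append(proj(P['top'],d[k])[0]-c4(v))
    return np.ravel(o)
if __name__=="__main__":
    g=onz(P['top'],c4((365,390)),.004)
    s=least_squares(res,[g[0],g[1],-.2,.7,.7,.7]);print(s.x.round(4));print(np.round(s.fun.reshape(-1,2),1).tolist())
    # rail
    corners=np.array([[35,50],[35,-50],[-35,-50],[-35,50]])
    tp=[(435,142),(658,137),(662,290),(440,307)]
    sp=[(360,380),(500,345),(553,487),(407,517)]
    # side order: which corner: upper-left(-x,+y), upper-right(+x,+y), lower-right(+x,-y), lower-left(-x,-y)
    so=[3,0,1,2]
    def rr(q):
        Rz=R.from_euler('z',q[2]).as_matrix();o=[]
        X=np.c_[corners,np.full(4,12)]/1000@Rz.T+[q[0],q[1],0]
        o.append(proj(P['top'],X)-[c2(t) for t in tp]);o.append(proj(P['side'],X[so])-[c1(t) for t in sp]);
        st=np.array([[0,50,70],[0,-50,70]])/1000@Rz.T+[q[0],q[1],0]
        o.append(proj(P['top'],st)-[c2(t) for t in((415,228),(660,210))])
        return np.ravel(o)
    g=onz(P['top'],c2((550,220)),.012)
    s=least_squares(rr,[g[0],g[1],0]);print(s.x.round(4));print(np.round(s.fun.reshape(-1,2),1).tolist())
    # clip barrel
    print('barrel ends',tri([P['top'],P['side']],[c2((455,215)),c1((418,237))]),tri([P['top'],P['side']],[c2((530,210)),c1((440,297))]))
    print('center',tri([P['top'],P['side']],[c2((493,212)),c1((427,265))]))
    for k in((440,140),(512,135),(450,283),(520,275)): print(k,onz(P['top'],c2(k),.140))
    for k,z in(((146,238),.1),((219,291),.1)): print(onz(P['top'],k,z))
    print(cam(eyes.grab_frame('top'))[0]) if 0 else 0
E
python3 fit.py
```

```text
[ 0.5274 -0.1661 -0.1935  0.6188  0.6445  0.7835]
[[-0.5, 0.1], [-0.4, -0.0], [0.1, 0.1], [0.3, 0.4], [-1.1, -0.5], [-0.9, -0.6], [-1.5, 0.3], [0.2, -0.4], [-0.2, -0.9], [0.5, -0.7], [0.2, -1.3], [0.7, -1.3], [-0.1, -0.9], [0.0, -0.7], [0.5, -0.4], [0.2, 0.2]]Traceback (most recent call last):
  File "fit.py", line 44, in <module>
    s=least_squares(rr,[g[0],g[1],0]);print(s.x.round(4));print(np.round(s.fun.reshape(-1,2),1).tolist())
    return func(*args, **kwargs)
    vector_fun = VectorFunction(
        fun_wrapped,
    ...<6 lines>...
        workers=workers
    )
    self._update_fun()
    ~~~~~~~~~~~~~~~~^^
    self.f = self.fun_wrapped(xp_copy(self.x))
             ~~~~~~~~~~~~~~~~^^^^^^^^^^^^^^^^^
    return np.atleast_1d(self.fun(x))
                         ~~~~~~~~^^^
    return self.f(x, *self.args, **self.kwargs)
           ~~~~~~^^^^^^^^^^^^^^^^^^^^^^^^^^^^^^
  File "fit.py", line 42, in rr
    return np.ravel(o)
           ~~~~~~~~^^^
    return asanyarray(a).ravel(order=order)
           ~~~~~~~~~~^^^
ValueError: setting an array element with a sequence. The requested array has an inhomogeneous shape after 1 dimensions. The detected shape was (3,) + inhomogeneous part.
```

```bash
sed -i '42s/np.ravel(o)/np.vstack(o).ravel()/' fit.py; python3 fit.py | tail -n +3
```

```text
[0.4985 0.1737 0.0968]
[[0.4, 0.8], [0.9, -1.0], [1.7, -0.1], [0.8, -0.2], [-0.6, -1.1], [-0.0, -0.2], [-0.5, -1.6], [-2.0, -0.6], [0.3, -1.3], [-0.9, -1.0]]
barrel ends [0.49592932 0.2023118  0.09959489] [0.50007139 0.17367099 0.08691028]
center [0.49778069 0.18764526 0.09467943]
(440, 140) [0.52294989 0.20260826]
(512, 135) [0.52572486 0.17426549]
(450, 283) [0.46675155 0.19587614]
(520, 275) [0.47063109 0.16854221]
[0.49803152 0.3111557 ]
[0.37464728 0.12705367]
```

```bash
cat > go.py <<'E'
import sys
from h import *
C=(0.5274,-0.1661,-0.1935)
def c2w(p):
    return R.from_euler('z',C[2]).apply(np.array(p,float))/1000+[C[0],C[1],0]
def rel(pos,yaw,tilt=None):
    s=observe();R0=R.from_euler('xyz',s['tool_rot']);Rt=R.from_euler('xyz',[np.pi,0,yaw])
    d=R0.inv().apply(np.array(pos)-s['position'])*1000
    rv=(R0.inv()*Rt).as_rotvec(degrees=True)
    print('d',d.round(1),'a',rv.round(1),'pos',s['position'].round(4),'rot',s['tool_rot'].round(3),'F',s['force'].round(1),'t',round(s['clock'],2),'w',round(s['grip_width'],4))
if __name__=="__main__":
    a=[float(v) for v in sys.argv[2:]]
    p=c2w(a[:3]) if sys.argv[1]=='c' else np.array(a[:3])/1000
    print(p.round(4)); rel(p,a[3] if len(a)>3 else C[2])
E
python3 go.py c 0 147 150
python3 - <<'E'
from fit import *; from go import C
for k in((210,93),(355,93)):
    w=onz(P['top'],c4(k),.003); print(w,R.from_euler('z',-C[2]).apply([w[0]-C[0],w[1]-C[1],0])*1000)
for k in((312,154),(336,154),(332,117)): print(onz(P['top'],k,.003))
E
```

```text
[ 0.5557 -0.0218  0.15  ]
d [-448.   527.2   56.9] a [ 0.   0.  80.3] pos [0.2218 0.5841 0.2066] rot [3.142e+00 1.000e-03 1.208e+00] F [ 1.2 -0.7  0.7] t 0.2 w 0.0853
[ 0.65766238 -0.09600164] [114.35177231  93.83889856   0.        ]
[ 0.65958051 -0.16168885] [128.86540859  29.74644755   0.        ]
[ 0.74400014 -0.10104056]
[ 0.74598525 -0.166821  ]
[ 0.85014904 -0.15454404]
```

```bash
python3 -m pendant '[{"dx":-30,"dy":30,"dz":-50,"az":7,"claw":0},{"dx":-60,"dy":70,"dz":-50,"az":14,"claw":0},{"dx":-90,"dy":105,"dz":-50,"az":21,"claw":0},{"dx":-115,"dy":135,"dz":-50,"az":28,"claw":0},{"dx":-140,"dy":165,"dz":-50,"az":35,"claw":0},{"dx":-165,"dy":195,"dz":-50,"az":42,"claw":0},{"dx":-192,"dy":226,"dz":-50,"az":49,"claw":0},{"dx":-218,"dy":257,"dz":-50,"az":56,"claw":0},{"dx":-245,"dy":288,"dz":-50,"az":63,"claw":0},{"dx":-272,"dy":320,"dz":-50,"az":70,"claw":0}]'; python3 go.py c 0 147 150
```

```text
[ 0.5557 -0.0218  0.15  ]
d [-448.   527.2   56.9] a [ 0.   0.  80.3] pos [0.2218 0.5841 0.2066] rot [3.142e+00 1.000e-03 1.208e+00] F [ 1.2 -0.7  0.7] t 0.2 w 0.0853schema error: expected keys dx, dy, dz, ax, ay, az, claw
```

```bash
python3 -m pendant '[{"dx":-30,"dy":30,"dz":-50,"ax":0,"ay":0,"az":7,"claw":0},{"dx":-60,"dy":70,"dz":-50,"ax":0,"ay":0,"az":14,"claw":0},{"dx":-90,"dy":105,"dz":-50,"ax":0,"ay":0,"az":21,"claw":0},{"dx":-115,"dy":135,"dz":-50,"ax":0,"ay":0,"az":28,"claw":0},{"dx":-140,"dy":165,"dz":-50,"ax":0,"ay":0,"az":35,"claw":0},{"dx":-165,"dy":195,"dz":-50,"ax":0,"ay":0,"az":42,"claw":0},{"dx":-192,"dy":226,"dz":-50,"ax":0,"ay":0,"az":49,"claw":0},{"dx":-218,"dy":257,"dz":-50,"ax":0,"ay":0,"az":56,"claw":0},{"dx":-245,"dy":288,"dz":-50,"ax":0,"ay":0,"az":63,"claw":0},{"dx":-272,"dy":320,"dz":-50,"ax":0,"ay":0,"az":70,"claw":0}]'; python3 go.py c 0 147 150
```

```text
clock: 1.03
position: [0.4153, 0.232, 0.2571]
tool_rot: [-3.141, -0.0, -0.02]
force: [1.4, 1.8, 0.1]
grip_width: 0.0001
[ 0.5557 -0.0218  0.15  ]
d [145.3 251.1 107. ] a [-0. -0. 10.] pos [0.4153 0.232  0.2571] rot [-3.141 -0.    -0.02 ] F [1.4 1.8 0.1] t 1.03 w 0.0001
```

```bash
python3 -m pendant '[{"dx":20,"dy":35,"dz":0,"ax":0,"ay":0,"az":2,"claw":0},{"dx":40,"dy":70,"dz":0,"ax":0,"ay":0,"az":4,"claw":0},{"dx":60,"dy":104,"dz":0,"ax":0,"ay":0,"az":6,"claw":0},{"dx":80,"dy":138,"dz":0,"ax":0,"ay":0,"az":8,"claw":0},{"dx":100,"dy":172,"dz":0,"ax":0,"ay":0,"az":10,"claw":0},{"dx":120,"dy":206,"dz":20,"ax":0,"ay":0,"az":10,"claw":0},{"dx":140,"dy":240,"dz":40,"ax":0,"ay":0,"az":10,"claw":0},{"dx":145,"dy":251,"dz":70,"ax":0,"ay":0,"az":10,"claw":0},{"dx":145,"dy":251,"dz":107,"ax":0,"ay":0,"az":10,"claw":0},{"dx":145,"dy":251,"dz":107,"ax":0,"ay":0,"az":10,"claw":0}]'; python3 go.py c 0 147 18; python3 - <<'E'
from h import *
fs,P=grab("b")
crop(fs["side"]["image"],200,160,380,400,2.5,"pics/d1.png")
E
```

```text
clock: 1.87
position: [0.5534, -0.0201, 0.1445]
tool_rot: [3.139, 0.008, -0.19]
force: [-1.7, 0.6, -0.9]
grip_width: -0.0001
[ 0.5557 -0.0218  0.018 ]
d [  3.5   0.9 126.4] a [0.2 0.4 0.2] pos [ 0.5534 -0.0201  0.1445] rot [ 3.139  0.008 -0.19 ] F [-1.7  0.6 -0.9] t 1.87 w -0.0001
```

View pics/d1.png

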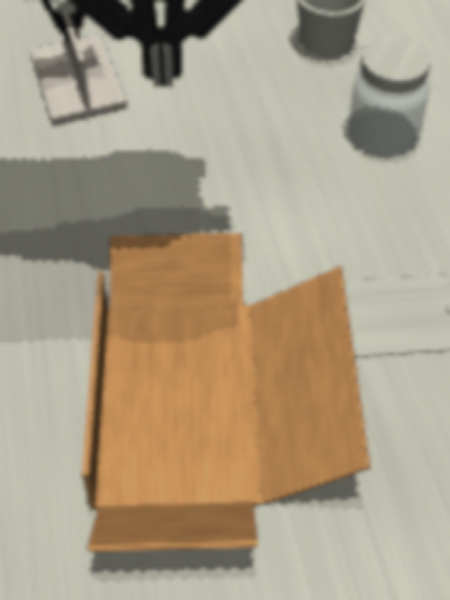

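```bash
python3 -c "
from h import *
P=np.load('cams.npz'); print(proj(P['side'],[0.5545,-0.0205,0.1445]))"
python3 -m pendant '[{"dx":3,"dy":0,"dz":40,"ax":0,"ay":0,"az":0,"claw":0},{"dx":3,"dy":0,"dz":80,"ax":0,"ay":0,"az":0,"claw":0},{"dx":3,"dy":0,"dz":110,"ax":0,"ay":0,"az":0,"claw":0},{"dx":3,"dy":0,"dz":125,"ax":0,"ay":0,"az":0,"claw":0},{"dx":3,"dy":0,"dz":125,"ax":0,"ay":0,"az":0,"claw":0}]'; python3 go.py c 0 90 18
```

```text
[[265.83487417 201.36604126]]
clock: 2.38
position: [0.5591, -0.0185, 0.0244]
tool_rot: [-3.141, 0.002, -0.187]
force: [-0.6, 0.0, 0.3]
grip_width: 0.0001
[ 0.5447 -0.0778  0.018 ]
d [-3.1 60.9  6.4] a [-0.   0.1  0.4] pos [ 0.5591 -0.0185  0.0244] rot [-3.141e+00  2.000e-03 -1.870e-01] F [-0.6  0.   0.3] t 2.38 w 0.0001
```

```bash
python3 - <<'E'
from h import *
fs,P=grab("c")
s=observe(); print(s['position'],proj(P['side'],s['position']),proj(P['top'],s['position']))
crop(fs["side"]["image"],220,160,360,300,4.2,"pics/e1.png")
crop(fs["top"]["image"],240,150,400,280,5,"pics/e2.png")
E
```

```text
[ 0.5606465  -0.01903081  0.02704895] [[271.59206289 243.20530834]] [[280.51176995 219.07334147]]
```

View pics/e1.png

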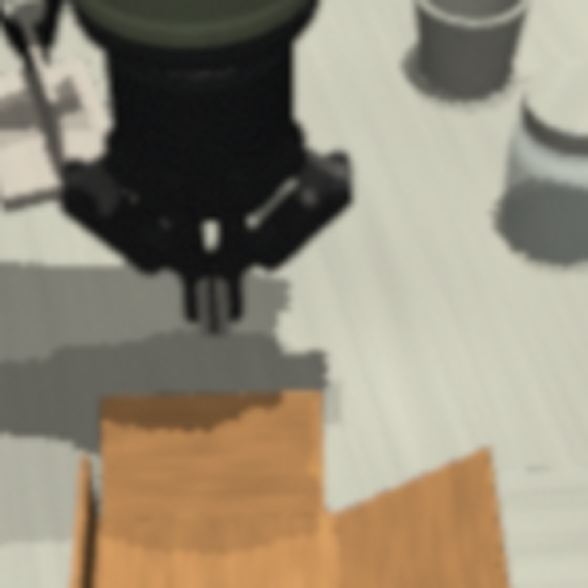

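View pics/e2.png

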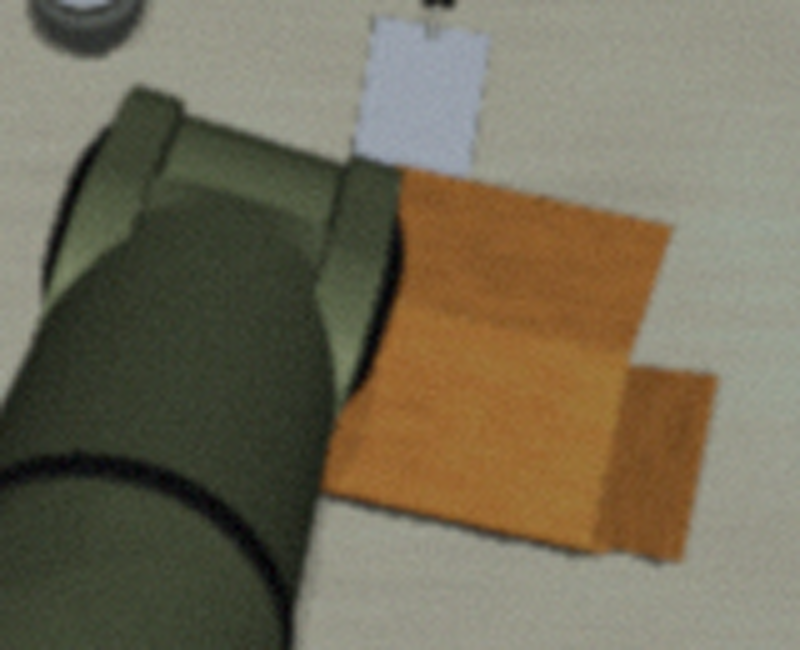

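```bash
python3 go.py c 0 90 18; python3 -m pendant '[{"dx":-2,"dy":15,"dz":6,"ax":0,"ay":0,"az":0,"claw":0},{"dx":-2,"dy":30,"dz":6,"ax":0,"ay":0,"az":0,"claw":0},{"dx":-2,"dy":40,"dz":6,"ax":0,"ay":0,"az":0,"claw":0},{"dx":-2,"dy":48,"dz":6,"ax":0,"ay":0,"az":0,"claw":0},{"dx":-2,"dy":54,"dz":6,"ax":0,"ay":0,"az":0,"claw":0},{"dx":-2,"dy":57,"dz":6,"ax":0,"ay":0,"az":0,"claw":0},{"dx":-2,"dy":57,"dz":6,"ax":0,"ay":0,"az":0,"claw":0}]'; python3 go.py c 0 90 18;  python3 - <<'E'
from h import *
fs,P=grab("f")
s=observe(); print(s['position'],proj(P['side'],s['position']),proj(P['top'],s['position']))
crop(fs["side"]["image"],220,180,360,320,4.2,"pics/f1.png")
E
```

```text
[ 0.5447 -0.0778  0.018 ]
d [-4.7 60.7  9. ] a [-0.  -0.1  0.3] pos [ 0.5606 -0.019   0.027 ] rot [-3.141e+00 -2.000e-03 -1.870e-01] F [ 0.5 -0.8  0.6] t 2.48 w -0.0003
clock: 3.07
position: [0.547, -0.0756, 0.0194]
tool_rot: [-3.141, -0.001, -0.189]
force: [0.7, -0.2, 0.5]
grip_width: 0.0
[ 0.5447 -0.0778  0.018 ]
d [-1.8  2.5  1.4] a [-0.  -0.   0.3] pos [ 0.547  -0.0756  0.0194] rot [-3.141e+00 -1.000e-03 -1.890e-01] F [ 0.7 -0.2  0.5] t 3.07 w 0.0
[ 0.54690703 -0.07475164  0.01904506] [[270.22960265 269.55389114]] [[301.32441088 225.10117539]]
```

View pics/f1.png

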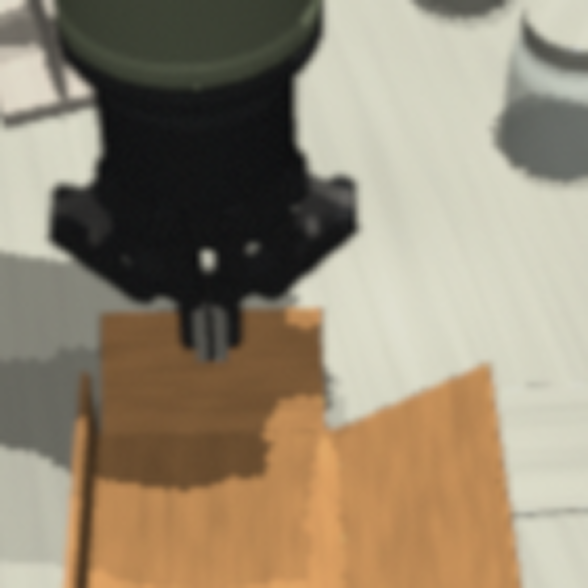

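```bash
python3 - <<'E'
from h import *
from go import *
P=np.load('cams.npz')
p=np.array([0.5469,-0.0752,0.019]);
for off in(0,-.011):
  for z in(.0,.019,.03,.04,.05): print(off,z,proj(P['side'],[p[0],p[1]+off,z]).round(1))
print('carton',R.from_euler('z',-C[2]).apply(p-[C[0],C[1],0]))
im=cv2.imread('pics/side_f.png'); crop(im,240,230,310,300,8,'pics/g.png')
im=cv2.imread('pics/top_f.png'); crop(im,240,150,400,280,5,'pics/g2.png')
E
```

```text
0 0.0 [[270.7 275.7]]
0 0.019 [[270.3 269.8]]
0 0.03 [[270.  266.2]]
0 0.04 [[269.8 263. ]]
0 0.05 [[269.6 259.6]]
-0.011 0.0 [[271.8 280.4]]
-0.011 0.019 [[271.4 274.5]]
-0.011 0.03 [[271.2 271. ]]
-0.011 0.04 [[271.  267.7]]
-0.011 0.05 [[270.7 264.4]]
carton [0.00165648 0.0929533  0.019     ]
```

View pics/g.png

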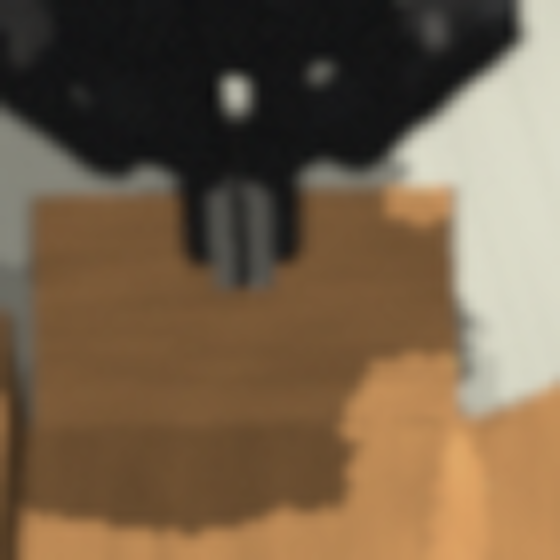

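View pics/g2.png

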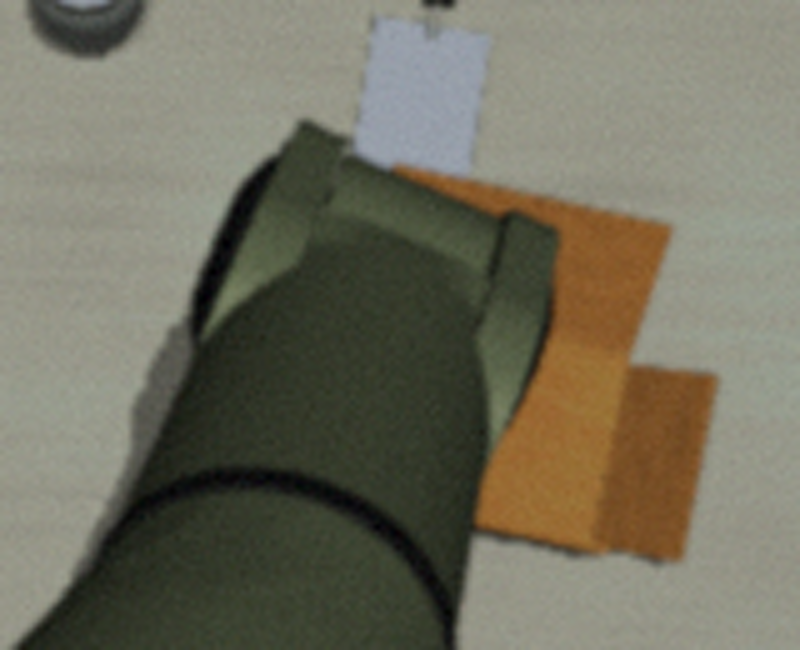

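```bash
python3 -m pendant '[{"dx":0,"dy":0,"dz":-15,"ax":0,"ay":0,"az":0,"claw":0},{"dx":0,"dy":-30,"dz":-15,"ax":0,"ay":0,"az":0,"claw":0},{"dx":0,"dy":-57,"dz":-15,"ax":0,"ay":0,"az":0,"claw":0},{"dx":0,"dy":-57,"dz":0,"ax":0,"ay":0,"az":0,"claw":0},{"dx":0,"dy":-57,"dz":5,"ax":0,"ay":0,"az":0,"claw":0},{"dx":0,"dy":-57,"dz":8,"ax":0,"ay":0,"az":0,"claw":0},{"dx":0,"dy":-57,"dz":8,"ax":0,"ay":0,"az":0,"claw":0}]'; python3 go.py c 0 147 12;  python3 - <<'E'
from h import *
fs,P=grab("g")
s=observe(); print(s['position'],proj(P['side'],s['position']+[0,-.011,0]))
crop(fs["side"]["image"],220,180,360,320,4.2,"pics/g1.png")
E
```

```text
clock: 3.75
position: [0.5568, -0.0199, 0.0104]
tool_rot: [3.141, 0.001, -0.189]
force: [-0.9, 0.2, -0.9]
grip_width: -0.0
[ 0.5557 -0.0218  0.012 ]
d [-0.8  2.1 -1.6] a [0.  0.1 0.3] pos [ 0.5568 -0.0199  0.0104] rot [ 3.141e+00  1.000e-03 -1.890e-01] F [-0.9  0.2 -0.9] t 3.75 w -0.0
[ 0.55732787 -0.02011214  0.01115654] [[271.40778834 253.27789431]]
```

View pics/g1.png

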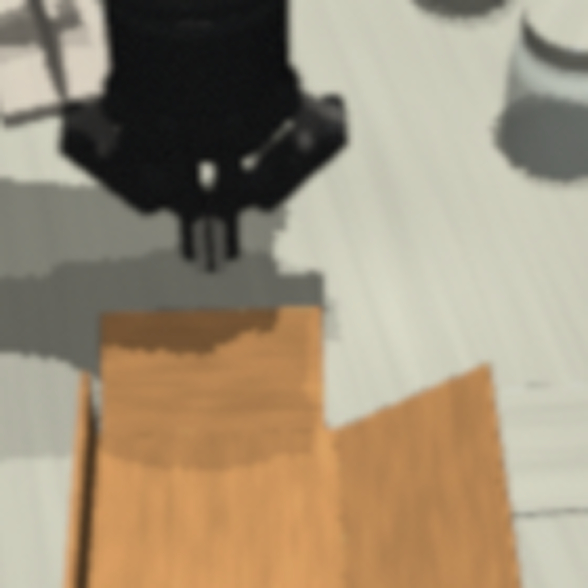

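```bash
python3 -m pendant '[{"dx":0,"dy":0,"dz":5,"ax":0,"ay":0,"az":0,"claw":0},{"dx":0,"dy":0,"dz":8,"ax":0,"ay":0,"az":0,"claw":0},{"dx":0,"dy":0,"dz":10,"ax":0,"ay":0,"az":0,"claw":0},{"dx":0,"dy":0,"dz":10,"ax":0,"ay":0,"az":0,"claw":0}]'; python3 - <<'E'
from h import *
s=observe();print(s['force'],s['joint_efforts'])
E
```

```text
clock: 4.18
position: [0.5571, -0.0195, 0.0005]
tool_rot: [3.141, 0.001, -0.189]
force: [-0.2, 0.2, -0.2]
grip_width: 0.0003
[-0.18698686  0.21585549 -0.22565403] [ 2.42707422e-01 -9.28577542e+01  1.17687017e+01 -2.02189153e+01
 -4.66541620e-02 -1.83128170e-01  5.22532873e-02]
```

```bash
python3 -m pendant '[{"dx":0,"dy":15,"dz":2,"ax":0,"ay":0,"az":0,"claw":0},{"dx":0,"dy":24,"dz":2,"ax":0,"ay":0,"az":0,"claw":0},{"dx":0,"dy":32,"dz":2,"ax":0,"ay":0,"az":0,"claw":0},{"dx":0,"dy":40,"dz":2,"ax":0,"ay":0,"az":0,"claw":0},{"dx":0,"dy":40,"dz":2,"ax":0,"ay":0,"az":0,"claw":0}]'; python3 go.py c 0 90 0;  python3 - <<'E'
from h import *
fs,P=grab("h")
s=observe(); print(s['position'],proj(P['side'],s['position']+[0,-.011,0]))
crop(fs["side"]["image"],220,180,360,320,4.2,"pics/h1.png")
E
```

```text
clock: 4.6
position: [0.5496, -0.0606, -0.0009]
tool_rot: [3.141, -0.0, -0.19]
force: [-0.2, -0.6, -0.2]
grip_width: -0.0004
[ 0.5447 -0.0778  0.    ]
d [-1.5 17.7 -0.8] a [ 0.  -0.   0.2] pos [ 0.5496 -0.0606 -0.0009] rot [ 3.141 -0.    -0.19 ] F [-0.2 -0.6 -0.2] t 4.6 w -0.0004
[ 0.54972338 -0.05900262 -0.00110387] [[271.61540144 273.55101352]]
```

View pics/h1.png

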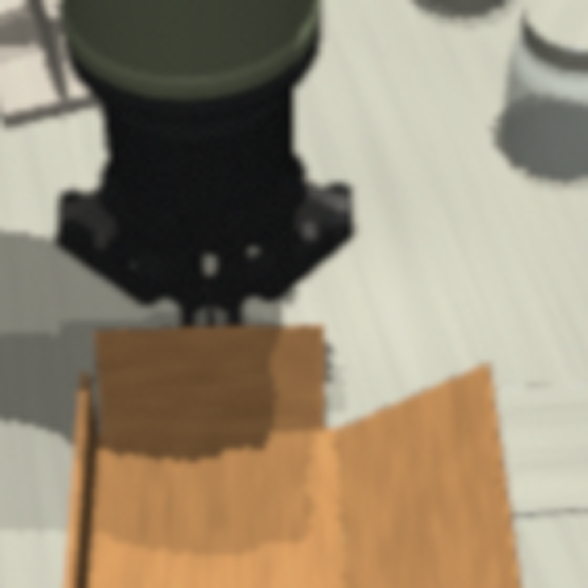

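```bash
python3 -m pendant '[{"dx":0,"dy":8,"dz":0,"ax":0,"ay":0,"az":0,"claw":0},{"dx":0,"dy":14,"dz":0,"ax":0,"ay":0,"az":0,"claw":0},{"dx":0,"dy":17,"dz":0,"ax":0,"ay":0,"az":0,"claw":0},{"dx":0,"dy":17,"dz":0,"ax":0,"ay":0,"az":0,"claw":0}]'; python3 go.py c 0 90 0;  python3 - <<'E'
from h import *
fs,P=grab("i")
crop(fs["side"]["image"],220,180,360,320,4.2,"pics/i1.png")
E
```

```text
clock: 5.03
position: [0.5464, -0.0764, -0.0011]
tool_rot: [3.141, 0.0, -0.189]
force: [0.5, -0.1, 1.3]
grip_width: 0.0001
[ 0.5447 -0.0778  0.    ]
d [-1.4  1.7 -1.1] a [0.  0.  0.2] pos [ 0.5464 -0.0764 -0.0011] rot [ 3.141  0.    -0.189] F [ 0.5 -0.1  1.3] t 5.03 w 0.0001
```

View pics/i1.png

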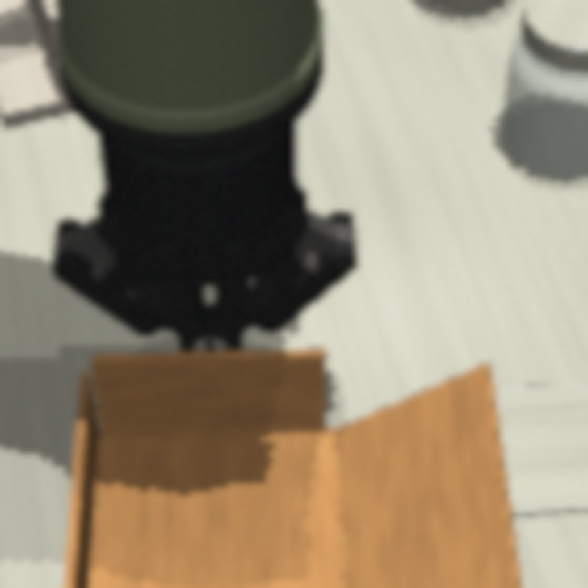

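```bash
python3 - <<'E'
from fit import *
for a in(1.2,1.3,1.4,1.5,1.57):
  d=carton([.5274,-.1661,-.1935,a,a,a]);print(a,{k:proj(P['side'],d[k])[0].round(1).tolist() for k in('lf+','lf-','rf+','rf-','bf+','bf-')}, proj(P['top'],d['bf-'])[0].round(1))
E
```

```text
1.2 {'lf+': [296.1, 256.9], 'lf-': [241.1, 258.4], 'rf+': [301.8, 360.1], 'rf-': [233.6, 362.0], 'bf+': [316.2, 257.3], 'bf-': [324.5, 339.0]} [374.4 206.3]
1.3 {'lf+': [296.2, 258.7], 'lf-': [240.9, 260.1], 'rf+': [301.6, 356.1], 'rf-': [233.8, 358.0], 'bf+': [311.9, 256.5], 'bf-': [319.4, 338.4]} [374.  209.1]
1.4 {'lf+': [296.4, 260.6], 'lf-': [240.6, 262.1], 'rf+': [301.4, 352.2], 'rf-': [233.9, 354.1], 'bf+': [307.4, 256.0], 'bf-': [314.1, 338.0]} [373.6 212. ]
1.5 {'lf+': [296.5, 262.9], 'lf-': [240.4, 264.4], 'rf+': [301.2, 348.4], 'rf-': [234.2, 350.3], 'bf+': [302.8, 255.8], 'bf-': [308.7, 337.8]} [373.1 215. ]
1.57 {'lf+': [296.6, 264.6], 'lf-': [240.3, 266.1], 'rf+': [301.1, 345.9], 'rf-': [234.3, 347.8], 'bf+': [299.6, 255.8], 'bf-': [304.8, 337.8]} [372.7 217.1]
```

```bash
python3 -m pendant '[{"dx":0,"dy":3,"dz":0,"ax":0,"ay":0,"az":0,"claw":0},{"dx":0,"dy":3,"dz":0,"ax":0,"ay":0,"az":0,"claw":0},{"dx":0,"dy":-17,"dz":0,"ax":0,"ay":0,"az":0,"claw":0},{"dx":0,"dy":-17,"dz":-35,"ax":0,"ay":0,"az":0,"claw":0},{"dx":0,"dy":-17,"dz":-70,"ax":0,"ay":0,"az":0,"claw":0},{"dx":0,"dy":-17,"dz":-100,"ax":0,"ay":0,"az":0,"claw":0},{"dx":0,"dy":20,"dz":-110,"ax":0,"ay":0,"az":0,"claw":0},{"dx":0,"dy":60,"dz":-110,"ax":0,"ay":0,"az":0,"claw":0},{"dx":0,"dy":100,"dz":-110,"ax":0,"ay":0,"az":0,"claw":0},{"dx":0,"dy":140,"dz":-110,"ax":0,"ay":0,"az":0,"claw":0}]'; python3 go.py c 0 -147 110
```

```text
clock: 5.97
position: [0.5201, -0.2141, 0.1094]
tool_rot: [-3.142, -0.001, -0.187]
force: [0.9, 0.3, -0.8]
grip_width: -0.0002
[ 0.4991 -0.3104  0.11  ]
d [-2.7 98.5 -0.7] a [-0.  -0.   0.4] pos [ 0.5201 -0.2141  0.1094] rot [-3.142e+00 -1.000e-03 -1.870e-01] F [ 0.9  0.3 -0.8] t 5.97 w -0.0002
```

```bash
python3 -m pendant '[{"dx":-1,"dy":40,"dz":0,"ax":0,"ay":0,"az":0,"claw":0},{"dx":-2,"dy":80,"dz":0,"ax":0,"ay":0,"az":0,"claw":0},{"dx":-2,"dy":100,"dz":20,"ax":0,"ay":0,"az":0,"claw":0},{"dx":-2,"dy":100,"dz":60,"ax":0,"ay":0,"az":0,"claw":0},{"dx":-2,"dy":100,"dz":95,"ax":0,"ay":0,"az":0,"claw":0},{"dx":-2,"dy":100,"dz":110,"ax":0,"ay":0,"az":0,"claw":0},{"dx":-2,"dy":88,"dz":110,"ax":0,"ay":0,"az":0,"claw":0},{"dx":-2,"dy":75,"dz":110,"ax":0,"ay":0,"az":0,"claw":0},{"dx":-2,"dy":65,"dz":110,"ax":0,"ay":0,"az":0,"claw":0},{"dx":-2,"dy":65,"dz":110,"ax":0,"ay":0,"az":0,"claw":0}]'; python3 go.py c 0 -90 0
python3 - <<'E'
from h import *
fs,P=grab("j")
crop(fs["side"]["image"],200,220,370,400,3.3,"pics/j1.png")
E
```

```text
clock: 6.8
position: [0.5082, -0.2732, 0.0002]
tool_rot: [-3.141, -0.002, -0.185]
force: [0.7, 0.8, -0.7]
grip_width: 0.0002
[ 0.5101 -0.2544  0.    ]
d [ -1.5 -18.8   0.3] a [-0.1 -0.1  0.5] pos [ 5.082e-01 -2.732e-01  2.000e-04] rot [-3.141e+00 -2.000e-03 -1.850e-01] F [ 0.7  0.8 -0.7] t 6.8 w 0.0002
```

View pics/j1.png

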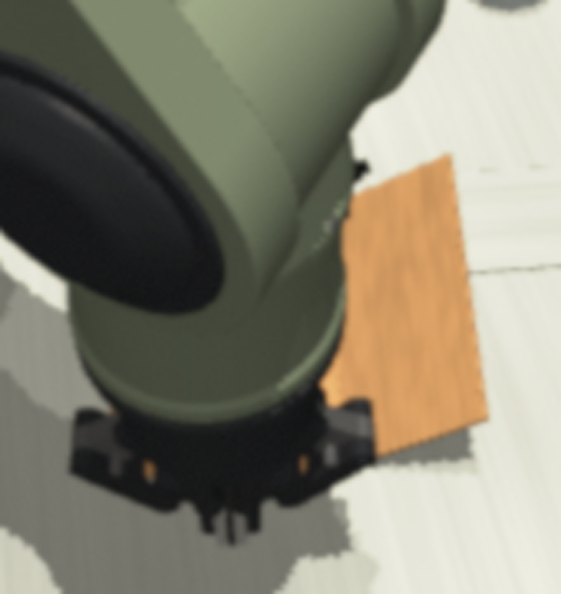

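```bash
python3 -m pendant '[{"dx":-1,"dy":-8,"dz":0,"ax":0,"ay":0,"az":0,"claw":0},{"dx":-1,"dy":-15,"dz":0,"ax":0,"ay":0,"az":0,"claw":0},{"dx":-1,"dy":-19,"dz":0,"ax":0,"ay":0,"az":0,"claw":0},{"dx":-1,"dy":-19,"dz":0,"ax":0,"ay":0,"az":0,"claw":0}]'; python3 go.py c 0 -90 0
python3 - <<'E'
from h import *
fs,P=grab("k")
crop(fs["side"]["image"],200,220,370,400,3.3,"pics/k1.png")
crop(fs["top"]["image"],275,170,415,290,5,"pics/k2.png")
E
```

```text
clock: 7.23
position: [0.5093, -0.2561, -0.0011]
tool_rot: [-3.141, 0.0, -0.187]
force: [-0.4, -0.5, 0.4]
grip_width: -0.0002
[ 0.5101 -0.2544  0.    ]
d [ 0.5 -1.8 -1. ] a [-0.   0.   0.4] pos [ 0.5093 -0.2561 -0.0011] rot [-3.141  0.    -0.187] F [-0.4 -0.5  0.4] t 7.23 w -0.0002
```

View pics/k1.png

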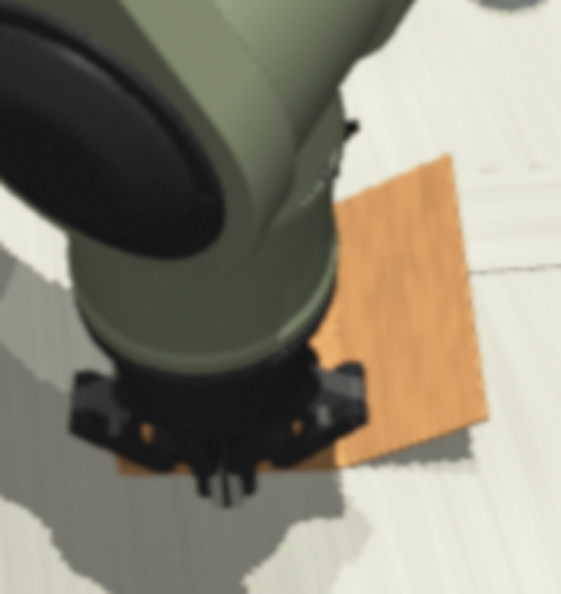

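View pics/k2.png

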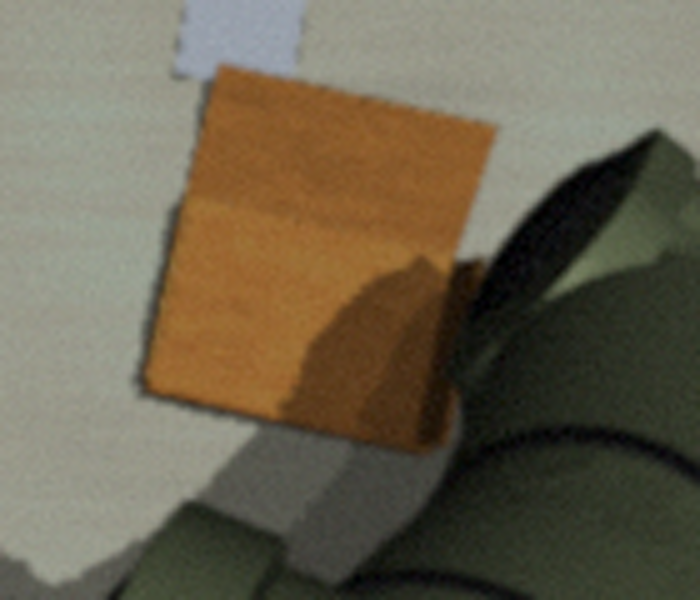

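```bash
python3 -m pendant '[{"dx":0,"dy":-3,"dz":0,"ax":0,"ay":0,"az":0,"claw":0},{"dx":0,"dy":-3,"dz":0,"ax":0,"ay":0,"az":0,"claw":0}]'; 
python3 - <<'E'
from h import *
from fit import carton
s=observe();print(s['position'],s['force'])
fs,P=grab("l")
crop(fs["top"]["image"],335,200,405,270,9,"pics/l2.png")
for a in(1.2,1.3,1.4,1.5,1.57):
  d=carton([.5274,-.1661,-.1935,a,a,a]);print(a,((proj(P['top'],d['rf+'])[0]-[335,200])*9).round(0),((proj(P['top'],d['rf-'])[0]-[335,200])*9).round(0), ((proj(P['top'],d['rc+'])[0]-[335,200])*9).round(0))
E
```

```text
clock: 7.5
position: [0.5095, -0.2542, -0.0012]
tool_rot: [-3.141, 0.0, -0.188]
force: [-0.4, -0.1, -0.9]
grip_width: -0.0001
[ 0.50948507 -0.25420662 -0.00117465] [-0.36117314 -0.10278437 -0.93040214]
1.2 [381. 196.] [314. 538.] [276. 196.]
1.3 [365. 192.] [297. 534.] [276. 196.]
1.4 [347. 187.] [279. 530.] [276. 196.]
1.5 [329. 183.] [261. 526.] [276. 196.]
1.57 [316. 180.] [248. 523.] [276. 196.]
```

View pics/l2.png

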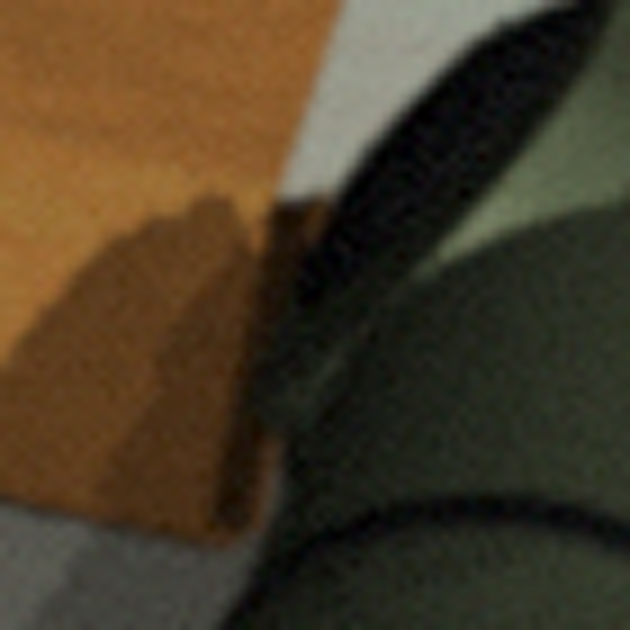

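```bash
python3 -m pendant '[{"dx":0,"dy":-2,"dz":0,"ax":0,"ay":0,"az":0,"claw":0},{"dx":0,"dy":-3,"dz":0,"ax":0,"ay":0,"az":0,"claw":0},{"dx":0,"dy":-3,"dz":0,"ax":0,"ay":0,"az":0,"claw":0},{"dx":0,"dy":17,"dz":0,"ax":0,"ay":0,"az":0,"claw":0},{"dx":0,"dy":17,"dz":-35,"ax":0,"ay":0,"az":0,"claw":0},{"dx":0,"dy":17,"dz":-70,"ax":0,"ay":0,"az":0,"claw":0},{"dx":0,"dy":17,"dz":-105,"ax":0,"ay":0,"az":0,"claw":0},{"dx":35,"dy":0,"dz":-115,"ax":0,"ay":0,"az":0,"claw":0},{"dx":75,"dy":-10,"dz":-115,"ax":0,"ay":0,"az":0,"claw":0},{"dx":110,"dy":-30,"dz":-115,"ax":0,"ay":0,"az":0,"claw":0}]'; python3 go.py c 150 -25 110
python3 - <<'E'
from h import *
fs,P=grab("m")
E
```

```text
clock: 8.43
position: [0.6252, -0.2467, 0.1158]
tool_rot: [3.141, -0.003, -0.19]
force: [0.1, -0.7, -0.5]
grip_width: -0.0
[ 0.6698 -0.2195  0.11  ]
d [ 38.6 -35.2   5.9] a [ 0.  -0.2  0.2] pos [ 0.6252 -0.2467  0.1158] rot [ 3.141e+00 -3.000e-03 -1.900e-01] F [ 0.1 -0.7 -0.5] t 8.43 w -0.0
```

View pics/side_m.png

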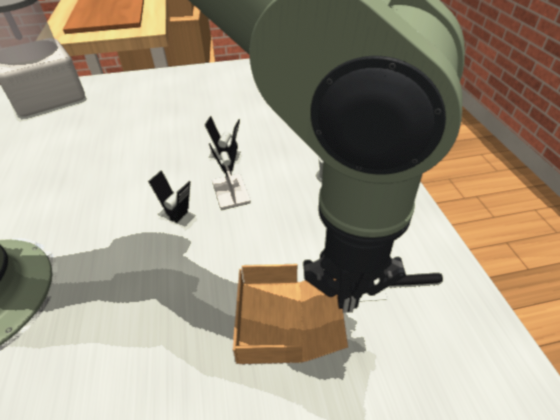

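View pics/top_m.png

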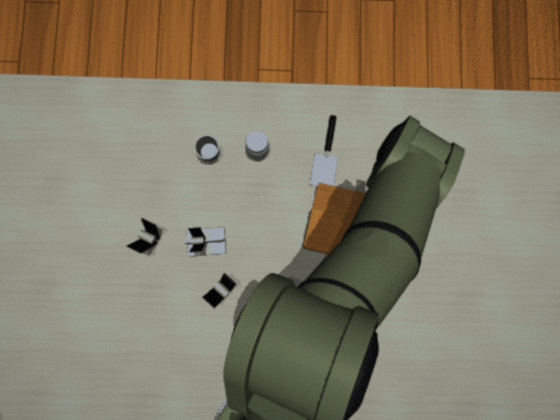

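```bash
python3 -m pendant '[{"dx":30,"dy":-20,"dz":0,"ax":0,"ay":0,"az":0,"claw":0},{"dx":43,"dy":-35,"dz":20,"ax":0,"ay":0,"az":0,"claw":0},{"dx":43,"dy":-35,"dz":60,"ax":0,"ay":0,"az":0,"claw":0},{"dx":43,"dy":-35,"dz":95,"ax":0,"ay":0,"az":0,"claw":0},{"dx":43,"dy":-35,"dz":115,"ax":0,"ay":0,"az":0,"claw":0},{"dx":30,"dy":-35,"dz":115,"ax":0,"ay":0,"az":0,"claw":0},{"dx":15,"dy":-35,"dz":115,"ax":0,"ay":0,"az":0,"claw":0},{"dx":5,"dy":-35,"dz":115,"ax":0,"ay":0,"az":0,"claw":0},{"dx":5,"dy":-35,"dz":115,"ax":0,"ay":0,"az":0,"claw":0}]'; python3 go.py c 72 -25 0
python3 - <<'E'
from h import *
fs,P=grab("n")
crop(fs["side"]["image"],200,200,400,400,3,"pics/n1.png")
E
```

```text
clock: 9.28
position: [0.6397, -0.2135, 0.0029]
tool_rot: [3.141, -0.013, -0.188]
force: [16.8, -3.4, 23.8]
grip_width: 0.0001
[ 0.5932 -0.2045  0.    ]
d [-47.3  -0.2   2.3] a [ 0.1 -0.7  0.3] pos [ 0.6397 -0.2135  0.0029] rot [ 3.141 -0.013 -0.188] F [16.8 -3.4 23.8] t 9.28 w 0.0001
```

View pics/n1.png

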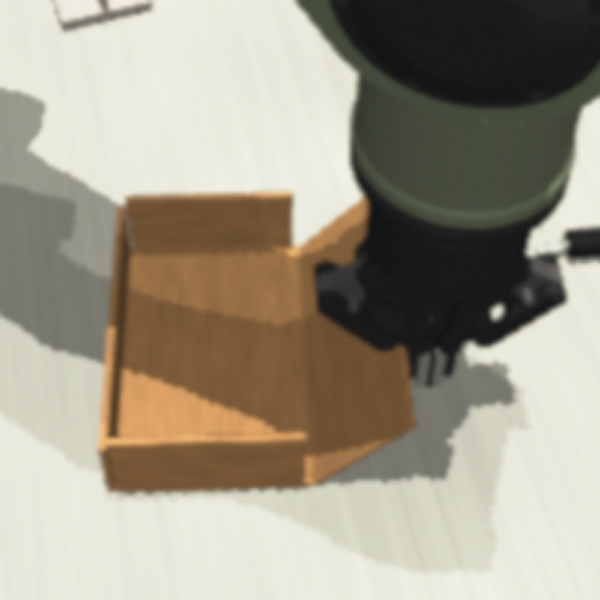

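```bash
python3 -m pendant '[{"dx":20,"dy":0,"dz":-3,"ax":0,"ay":0,"az":0,"claw":0},{"dx":40,"dy":0,"dz":-40,"ax":0,"ay":0,"az":0,"claw":0},{"dx":40,"dy":0,"dz":-80,"ax":0,"ay":0,"az":0,"claw":0}]'; python3 -c "
from h import *
s=observe();print(s['qpos'].round(2),s['force'])"
```

```text
clock: 9.63
position: [0.675, -0.2191, 0.0778]
tool_rot: [-3.142, 0.003, -0.187]
force: [1.1, -0.3, 0.7]
grip_width: -0.0001
[ 0.01  0.83  0.38  1.46 -0.36  0.92  0.31] [ 1.12788737 -0.30338177  0.65216607]
```

```bash
python3 -m pendant '[{"dx":0,"dy":0,"dz":0,"ax":0,"ay":0,"az":-7,"claw":0},{"dx":0,"dy":0,"dz":0,"ax":0,"ay":0,"az":-14,"claw":0},{"dx":0,"dy":0,"dz":0,"ax":0,"ay":0,"az":-21,"claw":0},{"dx":0,"dy":0,"dz":0,"ax":0,"ay":0,"az":-28,"claw":0},{"dx":0,"dy":0,"dz":0,"ax":0,"ay":0,"az":-35,"claw":0},{"dx":0,"dy":0,"dz":0,"ax":0,"ay":0,"az":-42,"claw":0},{"dx":0,"dy":0,"dz":0,"ax":0,"ay":0,"az":-49,"claw":0},{"dx":0,"dy":0,"dz":0,"ax":0,"ay":0,"az":-56,"claw":0},{"dx":0,"dy":0,"dz":0,"ax":0,"ay":0,"az":-63,"claw":0},{"dx":0,"dy":0,"dz":0,"ax":0,"ay":0,"az":-70,"claw":0}]'; python3 go.py c 145 -30 0 1.377
```

```text
clock: 10.47
position: [0.6737, -0.2195, 0.0787]
tool_rot: [-3.141, 0.0, 1.04]
force: [0.6, -0.2, -0.5]
grip_width: -0.0005
[ 0.6639 -0.2234  0.    ]
d [-8.3 -6.4 78.7] a [ -0.   -0.  -19.3] pos [ 0.6737 -0.2195  0.0787] rot [-3.141  0.     1.04 ] F [ 0.6 -0.2 -0.5] t 10.47 w -0.0005
```

```bash
python3 -m pendant '[{"dx":0,"dy":0,"dz":0,"ax":0,"ay":0,"az":-7,"claw":0},{"dx":0,"dy":0,"dz":0,"ax":0,"ay":0,"az":-14,"claw":0},{"dx":0,"dy":0,"dz":0,"ax":0,"ay":0,"az":-20,"claw":0},{"dx":0,"dy":0,"dz":0,"ax":0,"ay":0,"az":-20,"claw":0}]'; python3 go.py c 145 -30 0 1.377
```

```text
clock: 10.8
position: [0.6736, -0.2198, 0.0787]
tool_rot: [-3.141, -0.0, 1.388]
force: [-0.8, -0.3, 0.9]
grip_width: 0.0
[ 0.6639 -0.2234  0.    ]
d [-5.4 -8.9 78.7] a [-0.  -0.   0.6] pos [ 0.6736 -0.2198  0.0787] rot [-3.141 -0.     1.388] F [-0.8 -0.3  0.9] t 10.8 w 0.0
```

```bash
python3 -m pendant '[{"dx":-5,"dy":0,"dz":40,"ax":0,"ay":0,"az":0,"claw":0},{"dx":-5,"dy":0,"dz":70,"ax":0,"ay":0,"az":0,"claw":0},{"dx":-5,"dy":0,"dz":78,"ax":0,"ay":0,"az":0,"claw":0},{"dx":-5,"dy":-15,"dz":78,"ax":0,"ay":0,"az":0,"claw":0},{"dx":-5,"dy":-25,"dz":78,"ax":0,"ay":0,"az":0,"claw":0},{"dx":-5,"dy":-35,"dz":78,"ax":0,"ay":0,"az":0,"claw":0},{"dx":-5,"dy":-35,"dz":78,"ax":0,"ay":0,"az":0,"claw":0}]'; python3 go.py c 66 -30 0 1.377
python3 - <<'E'
from h import *
fs,P=grab("o")
crop(fs["side"]["image"],200,200,400,400,3,"pics/o1.png")
E
```

```text
clock: 11.38
position: [0.6376, -0.2179, 0.0018]
tool_rot: [-3.141, 0.0, 1.38]
force: [0.3, -1.0, -0.1]
grip_width: -0.0002
[ 0.5864 -0.2082  0.    ]
d [ -0.2 -52.1   1.8] a [-0.   0.   0.2] pos [ 0.6376 -0.2179  0.0018] rot [-3.141  0.     1.38 ] F [ 0.3 -1.  -0.1] t 11.38 w -0.0002
```

View pics/o1.png

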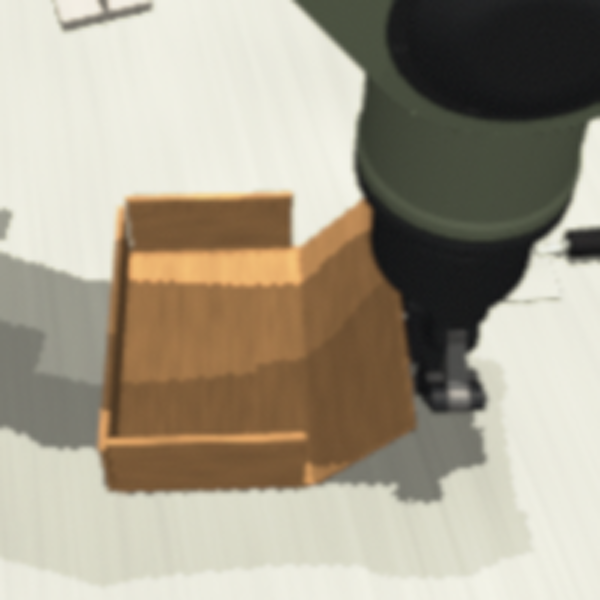

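```bash
python3 - <<'E'
from h import *
P=np.load('cams.npz')
s=observe();R0=R.from_euler('xyz',s['tool_rot']);p=s['position'];print(p)
for dz in(0,-20,-30):
  for dx,dy in((0,0),(-14,11),(-14,-11),(14,-11)):
    print(dz,dx,dy,((proj(P['side'],p+R0.apply(np.array([dx,dy,dz])/1000))[0]-[200,200])*3).round())
im=cv2.imread('pics/side_o.png');crop(im,310,290,380,360,9,'pics/o2.png')
E
```

```text
[ 0.63929219 -0.21799945  0.00184445]
0 0 0 [422. 401.]
0 -14 11 [445. 424.]
0 -14 -11 [405. 425.]
0 14 -11 [399. 378.]
-20 0 0 [425. 383.]
-20 -14 11 [448. 407.]
-20 -14 -11 [408. 408.]
-20 14 -11 [402. 361.]
-30 0 0 [426. 374.]
-30 -14 11 [450. 398.]
-30 -14 -11 [409. 399.]
-30 14 -11 [403. 352.]
```

View pics/o2.png

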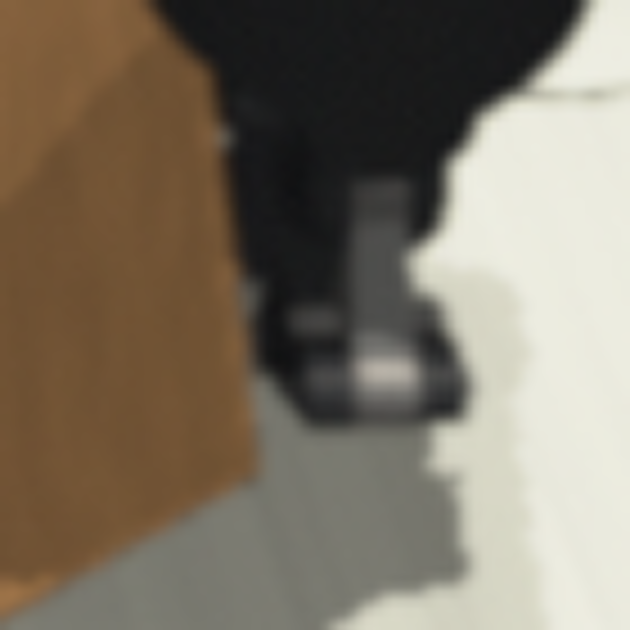

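```bash
python3 -m pendant '[{"dx":0,"dy":0,"dz":-10,"ax":0,"ay":0,"az":0,"claw":0},{"dx":0,"dy":-6,"dz":-10,"ax":0,"ay":0,"az":0,"claw":0},{"dx":0,"dy":-12,"dz":-15,"ax":0,"ay":0,"az":0,"claw":0},{"dx":0,"dy":-18,"dz":-20,"ax":0,"ay":0,"az":0,"claw":0},{"dx":0,"dy":-18,"dz":-20,"ax":0,"ay":0,"az":0,"claw":0}]'; python3 go.py c 66 -30 0 1.377
python3 - <<'E'
from h import *
fs,P=grab("p")
crop(fs["side"]["image"],200,200,400,400,3,"pics/p1.png")
E
```

```text
clock: 11.9
position: [0.6201, -0.2147, 0.0221]
tool_rot: [3.141, 0.0, 1.382]
force: [-0.1, 0.1, -0.1]
grip_width: -0.0002
[ 0.5864 -0.2082  0.    ]
d [  0.1 -34.3  22.1] a [0.  0.  0.3] pos [ 0.6201 -0.2147  0.0221] rot [3.141 0.    1.382] F [-0.1  0.1 -0.1] t 11.9 w -0.0002
```

View pics/p1.png

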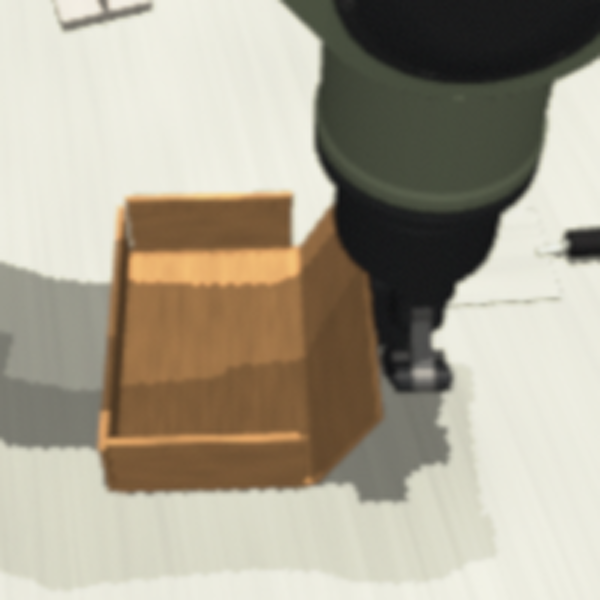

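```bash
python3 -m pendant '[{"dx":0,"dy":-6,"dz":-5,"ax":0,"ay":0,"az":0,"claw":0},{"dx":0,"dy":-12,"dz":-10,"ax":0,"ay":0,"az":0,"claw":0},{"dx":0,"dy":-18,"dz":-12,"ax":0,"ay":0,"az":0,"claw":0},{"dx":0,"dy":-24,"dz":-12,"ax":0,"ay":0,"az":0,"claw":0},{"dx":0,"dy":-28,"dz":-12,"ax":0,"ay":0,"az":0,"claw":0},{"dx":0,"dy":-28,"dz":-12,"ax":0,"ay":0,"az":0,"claw":0}]'; python3 go.py c 66 -30 0 1.377
python3 - <<'E'
from h import *
fs,P=grab("q")
crop(fs["side"]["image"],200,200,400,400,3,"pics/q1.png")
E
```

```text
clock: 12.5
position: [0.5924, -0.2093, 0.0329]
tool_rot: [-3.141, 0.0, 1.382]
force: [0.4, 0.4, -0.1]
grip_width: 0.0003
[ 0.5864 -0.2082  0.    ]
d [-0.  -6.1 32.9] a [-0.   0.   0.3] pos [ 0.5924 -0.2093  0.0329] rot [-3.141  0.     1.382] F [ 0.4  0.4 -0.1] t 12.5 w 0.0003
```

View pics/q1.png

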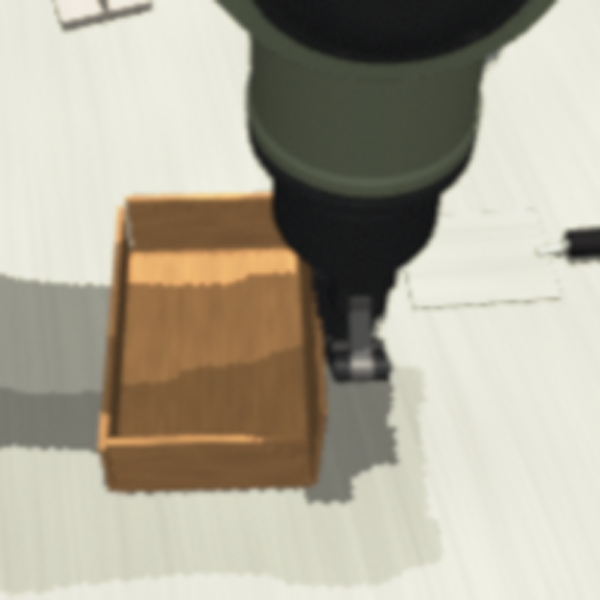

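```bash
python3 -m pendant '[{"dx":0,"dy":-3,"dz":0,"ax":0,"ay":0,"az":0,"claw":0},{"dx":0,"dy":-5,"dz":0,"ax":0,"ay":0,"az":0,"claw":0},{"dx":0,"dy":-5,"dz":0,"ax":0,"ay":0,"az":0,"claw":0}]'; python3 - <<'E'
from h import *
fs,P=grab("r")
print(observe()['force'],observe()['position'])
crop(fs["side"]["image"],240,220,330,380,4,"pics/r1.png")
E
```

```text
clock: 12.85
position: [0.5881, -0.2084, 0.0327]
tool_rot: [-3.141, 0.0, 1.382]
force: [-0.1, -0.7, 0.7]
grip_width: 0.0002
[-0.4075247   0.22125237  0.35612245] [ 0.58843721 -0.20845175  0.03286986]
```

View pics/r1.png

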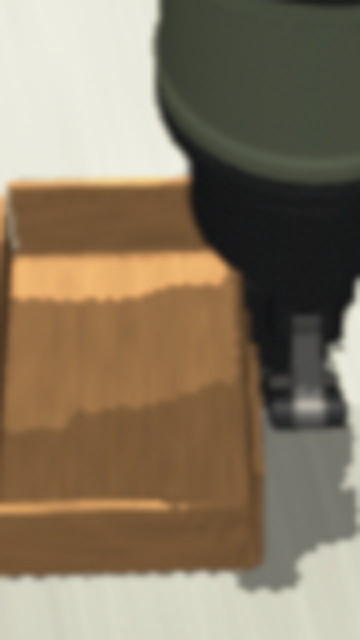

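```bash
python3 -m pendant '[{"dx":0,"dy":15,"dz":0,"ax":0,"ay":0,"az":0,"claw":0},{"dx":0,"dy":30,"dz":-20,"ax":0,"ay":0,"az":0,"claw":0},{"dx":0,"dy":30,"dz":-60,"ax":0,"ay":0,"az":0,"claw":0},{"dx":0,"dy":30,"dz":-100,"ax":0,"ay":0,"az":0,"claw":0},{"dx":0,"dy":30,"dz":-140,"ax":0,"ay":0,"az":7,"claw":30},{"dx":0,"dy":30,"dz":-170,"ax":0,"ay":0,"az":14,"claw":85},{"dx":30,"dy":20,"dz":-180,"ax":0,"ay":0,"az":21,"claw":85},{"dx":60,"dy":10,"dz":-190,"ax":0,"ay":0,"az":28,"claw":85},{"dx":90,"dy":0,"dz":-190,"ax":0,"ay":0,"az":35,"claw":85},{"dx":120,"dy":-10,"dz":-190,"ax":0,"ay":0,"az":42,"claw":85}]'; python3 go.py w 497.5 187 210 0.1
python3 - <<'E'
from h import *
fs,P=grab("s")
E
```

```text
clock: 13.78
position: [0.601, -0.0875, 0.2236]
tool_rot: [3.141, -0.001, 0.643]
force: [0.8, 0.5, 0.4]
grip_width: 0.0723
[0.4975 0.187  0.21  ]
d [  81.7 -281.7   13.5] a [ 0.  -0.1 31.1] pos [ 0.601  -0.0875  0.2236] rot [ 3.141e+00 -1.000e-03  6.430e-01] F [0.8 0.5 0.4] t 13.78 w 0.0723
```

View pics/side_s.png

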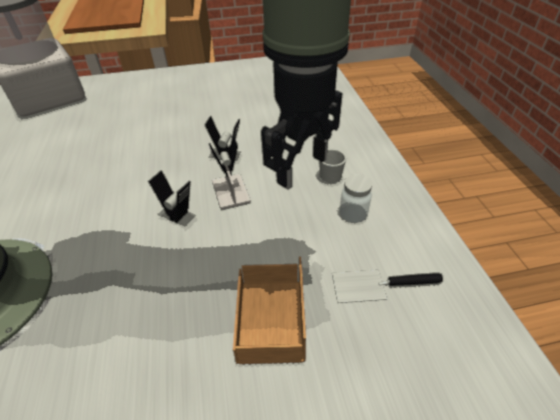

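```bash
python3 -m pendant '[{"dx":10,"dy":-38,"dz":0,"ax":0,"ay":0,"az":7,"claw":85},{"dx":20,"dy":-76,"dz":0,"ax":0,"ay":0,"az":14,"claw":85},{"dx":32,"dy":-112,"dz":0,"ax":0,"ay":0,"az":21,"claw":85},{"dx":44,"dy":-150,"dz":0,"ax":0,"ay":0,"az":28,"claw":85},{"dx":55,"dy":-188,"dz":0,"ax":0,"ay":0,"az":31,"claw":85},{"dx":66,"dy":-226,"dz":0,"ax":0,"ay":0,"az":31,"claw":85},{"dx":76,"dy":-262,"dz":0,"ax":0,"ay":0,"az":31,"claw":85},{"dx":82,"dy":-282,"dz":0,"ax":0,"ay":0,"az":31,"claw":85},{"dx":82,"dy":-282,"dz":0,"ax":0,"ay":0,"az":31,"claw":85}]'; python3 go.py w 497.5 187 210 0.1
python3 - <<'E'
from h import *
fs,P=grab("t")
s=observe();R0=R.from_euler('xyz',s['tool_rot']);p=s['position']
for d in((0,0,0),(42.5,0,0),(-42.5,0,0),(42.5,11,-13),(-42.5,11,-13)): print(d,((proj(P['side'],p+R0.apply(np.array(d)/1000))[0]-[140,50])*4).round())
crop(fs["side"]["image"],140,50,300,220,4,"pics/t1.png")
E
```

```text
clock: 14.63
position: [0.4941, 0.1903, 0.2228]
tool_rot: [-3.14, 0.001, 0.116]
force: [0.2, 0.0, -1.0]
grip_width: 0.0855
[0.4975 0.187  0.21  ]
d [ 3.   3.7 12.8] a [-0.1  0.   0.9] pos [0.4941 0.1903 0.2228] rot [-3.14e+00  1.00e-03  1.16e-01] F [ 0.2  0.  -1. ] t 14.63 w 0.0855
(0, 0, 0) [303. 226.]
(42.5, 0, 0) [387. 210.]
(-42.5, 0, 0) [216. 241.]
(42.5, 11, -13) [390. 197.]
(-42.5, 11, -13) [215. 228.]
```

View pics/t1.png

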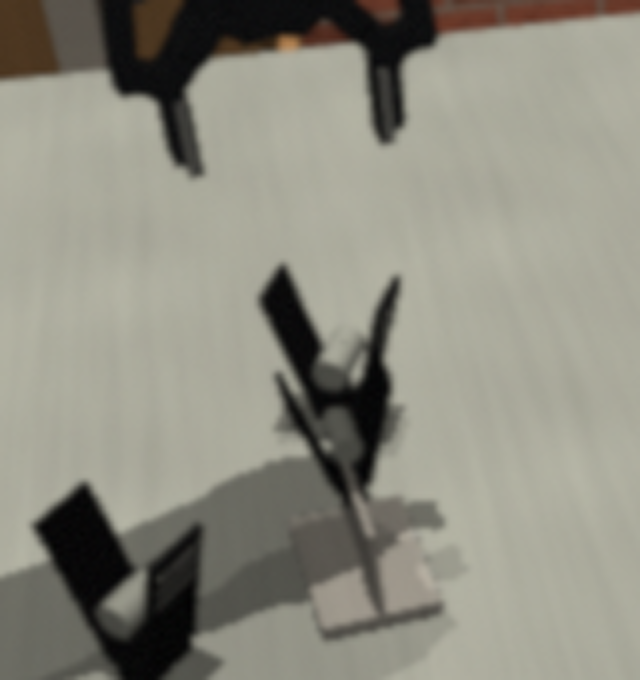

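```bash
python3 - <<'E'
from h import *
P=np.load('cams.npz')
im=cv2.imread('pics/side_t.png');crop(im,160,50,260,125,8,'pics/t2.png')
s=observe();R0=R.from_euler('xyz',s['tool_rot']);p=s['position']
for z in(0,-20,-30,-40):
  print(z,[((proj(P['side'],p+R0.apply(np.array([x,y,z])/1000))[0]-[160,50])*8).round().tolist() for x in(-57,-42.5,42.5,57) for y in(-11,11)])
E
```

```text
0 [[206.0, 471.0], [220.0, 516.0], [266.0, 460.0], [280.0, 505.0], [604.0, 400.0], [625.0, 442.0], [660.0, 390.0], [682.0, 432.0]]
-20 [[190.0, 397.0], [204.0, 442.0], [251.0, 386.0], [265.0, 431.0], [595.0, 327.0], [617.0, 369.0], [652.0, 317.0], [675.0, 358.0]]
-30 [[182.0, 359.0], [195.0, 403.0], [243.0, 349.0], [258.0, 392.0], [591.0, 289.0], [612.0, 331.0], [649.0, 279.0], [671.0, 321.0]]
-40 [[174.0, 320.0], [187.0, 364.0], [235.0, 310.0], [250.0, 353.0], [587.0, 251.0], [608.0, 292.0], [645.0, 241.0], [667.0, 282.0]]
```

View pics/t2.png

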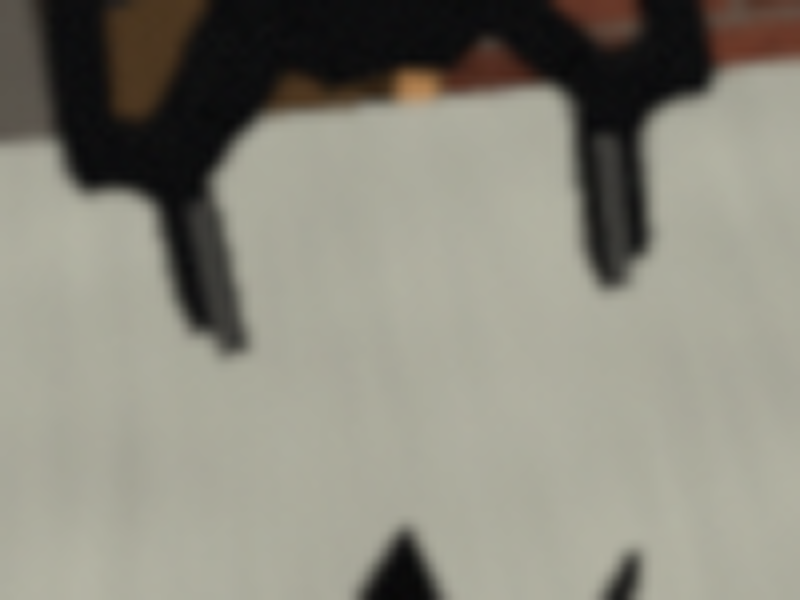

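```bash
python3 -m pendant '[{"dx":3,"dy":3,"dz":30,"ax":0,"ay":0,"az":1,"claw":85},{"dx":3,"dy":3,"dz":65,"ax":0,"ay":0,"az":1,"claw":85},{"dx":3,"dy":3,"dz":90,"ax":0,"ay":0,"az":1,"claw":85},{"dx":3,"dy":3,"dz":90,"ax":0,"ay":0,"az":1,"claw":85},{"dx":3,"dy":3,"dz":90,"ax":0,"ay":0,"az":1,"claw":85}]'; python3 go.py w 497 187 76 0.1
python3 - <<'E'
from h import *
fs,P=grab("u")
crop(fs["side"]["image"],160,80,280,180,6,"pics/u1.png")
E
```

```text
clock: 15.15
position: [0.4993, 0.1814, 0.1327]
tool_rot: [3.14, 0.002, 0.09]
force: [0.4, -0.9, 1.3]
grip_width: 0.0851
[0.497 0.187 0.076]
d [-1.7 -5.8 56.7] a [ 0.1  0.1 -0.6] pos [0.4993 0.1814 0.1327] rot [3.14e+00 2.00e-03 9.00e-02] F [ 0.4 -0.9  1.3] t 15.15 w 0.0851
```

View pics/u1.png

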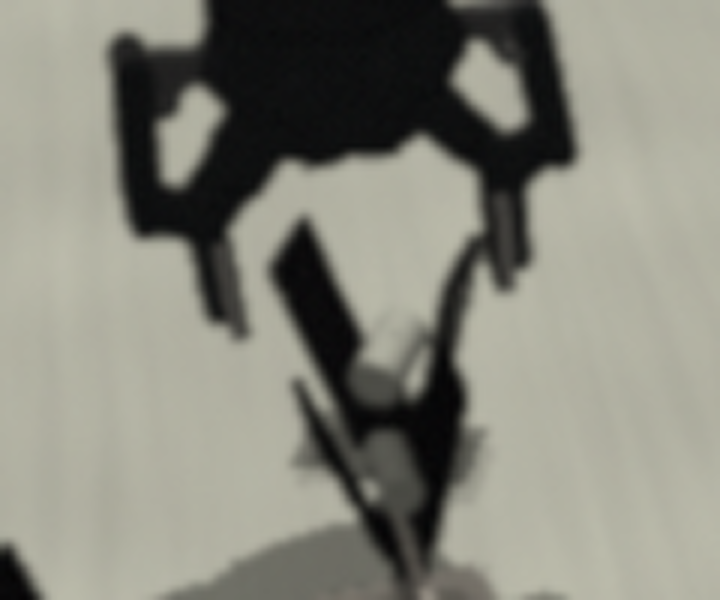

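```bash
python3 -m pendant '[{"dx":-2,"dy":-5,"dz":15,"ax":0,"ay":0,"az":0,"claw":85},{"dx":-2,"dy":-5,"dz":30,"ax":0,"ay":0,"az":0,"claw":85},{"dx":-2,"dy":-5,"dz":30,"ax":0,"ay":0,"az":0,"claw":85}]'; python3 go.py w 497 187 76 0.1
python3 - <<'E'
from h import *
fs,P=grab("v")
print(observe()['position'])
yaw=.1;Rz=R.from_euler('z',yaw).as_matrix();O=np.array([.497,.187,.094])
im=fs["side"]["image"].copy();k=6
big=cv2.resize(im[90:190,170:270],None,fx=k,fy=k,interpolation=cv2.INTER_CUBIC)
for X in((30,15,48),(30,-15,48),(-30,15,48),(-30,-15,48),(0,15,0),(0,-15,0)):
    u=(proj(P['side'],O+Rz@np.array(X)/1000)[0]-[170,90])*k; cv2.circle(big,(int(u[0]),int(u[1])),4,(0,0,255),1)
cv2.imwrite("pics/v1.png",big)
E
```

```text
clock: 15.5
position: [0.4966, 0.1876, 0.1027]
tool_rot: [3.142, 0.0, 0.091]
force: [-0.8, -0.8, -0.4]
grip_width: 0.0852
[0.497 0.187 0.076]
d [ 0.3  0.7 26.7] a [ 0.   0.  -0.5] pos [0.4966 0.1876 0.1027] rot [3.142 0.    0.091] F [-0.8 -0.8 -0.4] t 15.5 w 0.0852
[0.49741432 0.18755035 0.10419976]
```

View pics/v1.png

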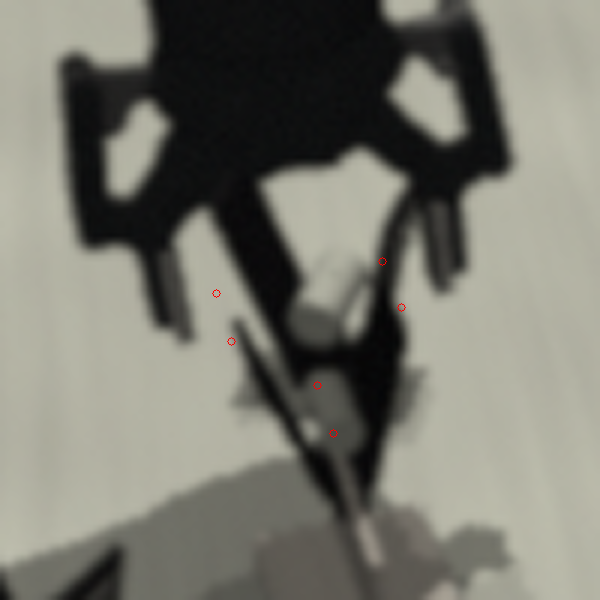

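```bash
python3 -m pendant '[{"dx":0,"dy":0,"dz":15,"ax":0,"ay":0,"az":0,"claw":85},{"dx":0,"dy":0,"dz":28,"ax":0,"ay":0,"az":0,"claw":85},{"dx":0,"dy":0,"dz":28,"ax":0,"ay":0,"az":0,"claw":85}]' 40; python3 go.py w 497 187 76 0.1
python3 - <<'E'
from h import *
fs,P=grab("w")
crop(fs["side"]["image"],170,90,270,190,6,"pics/w1.png")
E
```

```text
clock: 15.85
position: [0.4967, 0.1874, 0.0747]
tool_rot: [3.141, 0.0, 0.091]
force: [-0.8, -0.0, -0.7]
grip_width: 0.0853
[0.497 0.187 0.076]
d [ 0.3  0.4 -1.3] a [ 0.   0.  -0.5] pos [0.4967 0.1874 0.0747] rot [3.141 0.    0.091] F [-0.8 -0.  -0.7] t 15.85 w 0.0853
```

View pics/w1.png

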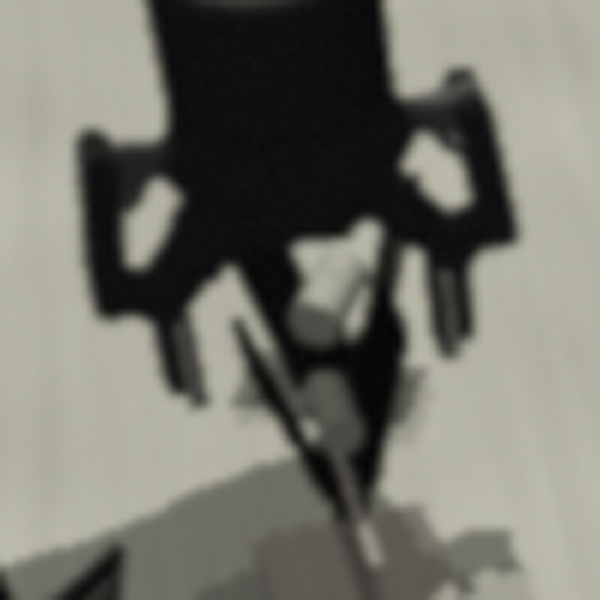

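```bash
python3 -m pendant '[{"dx":0,"dy":0,"dz":0,"ax":0,"ay":0,"az":0,"claw":60},{"dx":0,"dy":0,"dz":0,"ax":0,"ay":0,"az":0,"claw":50},{"dx":0,"dy":0,"dz":0,"ax":0,"ay":0,"az":0,"claw":40},{"dx":0,"dy":0,"dz":0,"ax":0,"ay":0,"az":0,"claw":20},{"dx":0,"dy":0,"dz":0,"ax":0,"ay":0,"az":0,"claw":0},{"dx":0,"dy":0,"dz":0,"ax":0,"ay":0,"az":0,"claw":0},{"dx":0,"dy":0,"dz":0,"ax":0,"ay":0,"az":0,"claw":0},{"dx":0,"dy":0,"dz":0,"ax":0,"ay":0,"az":0,"claw":0}]' 40; python3 go.py w 497 187 76 0.1
python3 - <<'E'
from h import *
fs,P=grab("x")
crop(fs["side"]["image"],170,90,270,190,6,"pics/x1.png")
E
```

```text
clock: 16.62
position: [0.4968, 0.1876, 0.0749]
tool_rot: [3.142, 0.0, 0.091]
force: [0.4, 0.5, -0.5]
grip_width: 0.0346
[0.497 0.187 0.076]
d [ 0.2  0.6 -1.1] a [ 0.   0.  -0.5] pos [0.4968 0.1876 0.0749] rot [3.142 0.    0.091] F [ 0.4  0.5 -0.5] t 16.62 w 0.0346
```

View pics/x1.png

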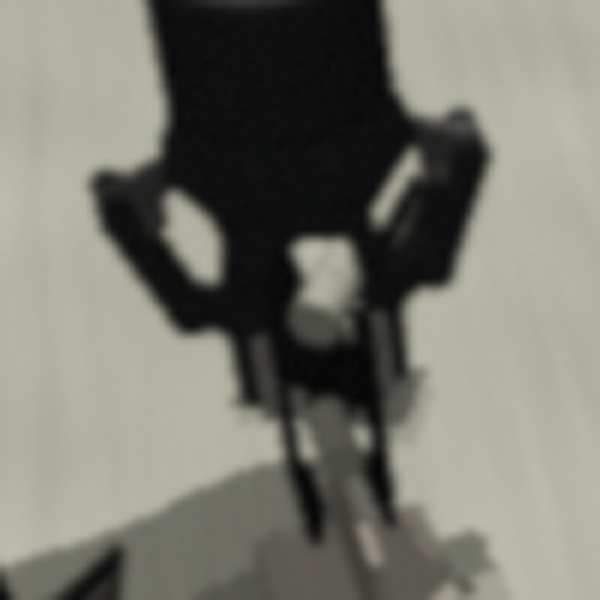

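```bash
python3 -m pendant '[{"dx":0,"dy":0,"dz":-10,"ax":0,"ay":0,"az":0,"claw":0},{"dx":0,"dy":0,"dz":-25,"ax":0,"ay":0,"az":0,"claw":0},{"dx":0,"dy":0,"dz":-50,"ax":0,"ay":0,"az":0,"claw":0},{"dx":0,"dy":0,"dz":-80,"ax":0,"ay":0,"az":0,"claw":0},{"dx":0,"dy":0,"dz":-100,"ax":0,"ay":0,"az":0,"claw":0},{"dx":0,"dy":0,"dz":-100,"ax":0,"ay":0,"az":0,"claw":0},{"dx":0,"dy":0,"dz":-100,"ax":0,"ay":0,"az":0,"claw":0}]'; python3 go.py c 57 0 175
python3 - <<'E'
from h import *
fs,P=grab("y")
crop(fs["side"]["image"],170,50,270,190,4,"pics/y1.png")
crop(fs["side"]["image"],220,240,360,380,4,"pics/y2.png")
crop(fs["top"]["image"],275,170,395,270,6,"pics/y3.png")
E
```

```text
clock: 17.3
position: [0.4972, 0.1879, 0.1763]
tool_rot: [-3.141, -0.002, 0.091]
force: [-0.5, -0.7, -0.8]
grip_width: 0.0347
[ 0.5833 -0.1771  0.175 ]
d [ 52.6 371.3   1.1] a [-0.1 -0.1 16.3] pos [0.4972 0.1879 0.1763] rot [-3.141e+00 -2.000e-03  9.100e-02] F [-0.5 -0.7 -0.8] t 17.3 w 0.0347
```

View pics/y1.png

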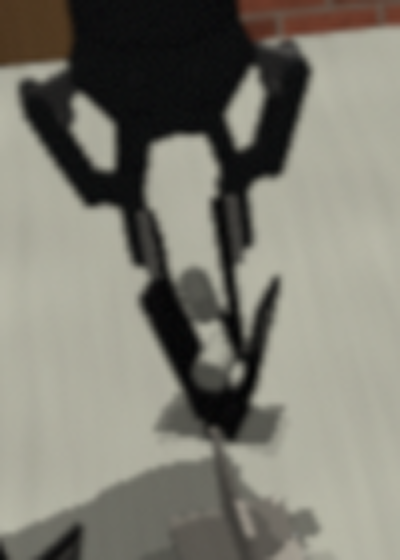

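View pics/y2.png

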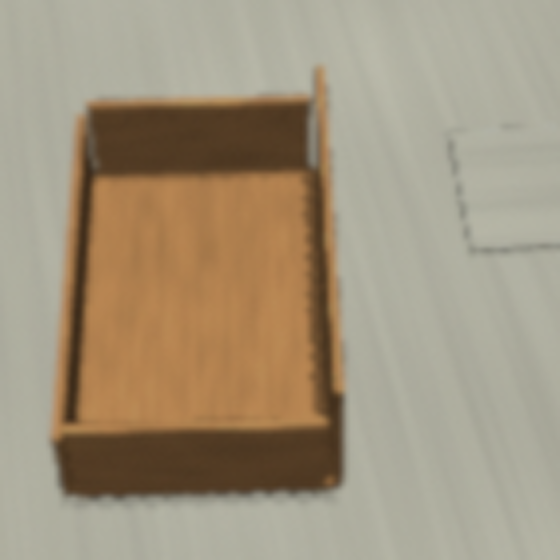

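View pics/y3.png

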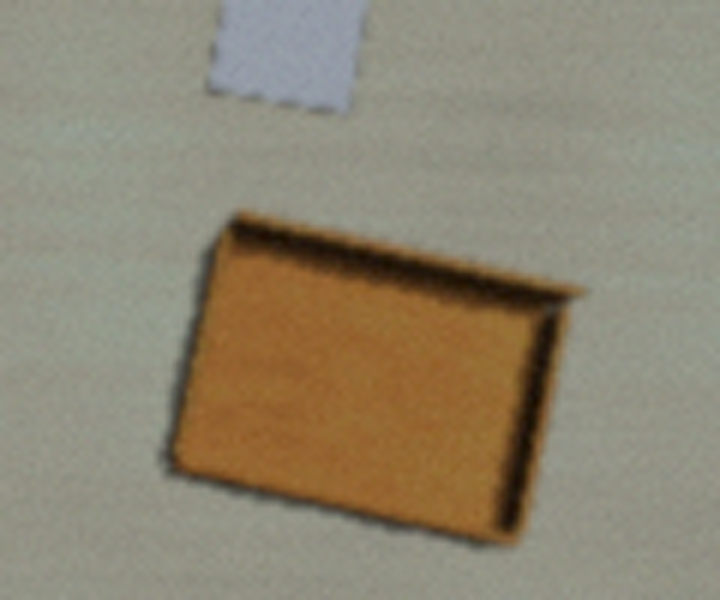

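```bash
python3 - <<'E'
from fit import *
from go import C
q=[]
for a,b in(((320,68),(240,213)),((337,392),(585,291))):
    w=tri([P['side'],P['top']],[c3(a),c4(b)]);q.append(w);print(w.round(4),(R.from_euler('z',-C[2]).apply(w-[C[0],C[1],0])*1000).round(1))
m=(q[0]+q[1])/2;print(m,np.arctan2(*( (q[1]-q[0])[[0,1]]*[1,-1])))
E
python3 go.py c 58 0 175
```

```text
[ 0.5946 -0.1034  0.08  ] [53.9 74.5 80. ]
[ 0.5652 -0.2491  0.0809] [ 53.1 -74.2  80.9]
[ 0.57989494 -0.17624948  0.08044981] -0.19901360211057292
[ 0.5843 -0.1773  0.175 ]
d [ 5.440e+01  3.713e+02 -3.000e-01] a [ 0.   0.  16.3] pos [0.4964 0.1875 0.1746] rot [3.141e+00 1.000e-03 9.100e-02] F [-0.6 -0.4 -1.3] t 17.4 w 0.0344
```

```bash
python3 -m pendant '[{"dx":5,"dy":38,"dz":-10,"ax":0,"ay":0,"az":5,"claw":0},{"dx":10,"dy":76,"dz":-10,"ax":0,"ay":0,"az":10,"claw":0},{"dx":16,"dy":114,"dz":-10,"ax":0,"ay":0,"az":14,"claw":0},{"dx":21,"dy":152,"dz":-10,"ax":0,"ay":0,"az":16,"claw":0},{"dx":27,"dy":190,"dz":-10,"ax":0,"ay":0,"az":16,"claw":0},{"dx":32,"dy":228,"dz":-10,"ax":0,"ay":0,"az":16,"claw":0},{"dx":38,"dy":266,"dz":-10,"ax":0,"ay":0,"az":16,"claw":0},{"dx":43,"dy":304,"dz":-10,"ax":0,"ay":0,"az":16,"claw":0},{"dx":49,"dy":340,"dz":-5,"ax":0,"ay":0,"az":16,"claw":0},{"dx":53,"dy":370,"dz":0,"ax":0,"ay":0,"az":16,"claw":0}]'; python3 -m pendant '[{"dx":0,"dy":0,"dz":0,"ax":0,"ay":0,"az":0,"claw":0},{"dx":0,"dy":0,"dz":0,"ax":0,"ay":0,"az":0,"claw":0}]'; python3 go.py c 58 0 175
python3 - <<'E'
from h import *
fs,P=grab("z")
crop(fs["side"]["image"],230,180,360,350,3.5,"pics/z1.png")
crop(fs["top"]["image"],275,170,395,270,6,"pics/z2.png")
E
```

```text
clock: 18.23
position: [0.5829, -0.1789, 0.1738]
tool_rot: [3.141, 0.001, -0.19]
force: [0.5, 0.8, -0.6]
grip_width: 0.0348
clock: 18.4
position: [0.5822, -0.1778, 0.1733]
tool_rot: [3.141, 0.003, -0.191]
force: [0.5, 0.6, -1.1]
grip_width: 0.0346
[ 0.5843 -0.1773  0.175 ]
d [ 2.  -1.  -1.7] a [0.  0.1 0.1] pos [ 0.5822 -0.1778  0.1733] rot [ 3.141e+00  3.000e-03 -1.910e-01] F [ 0.5  0.6 -1.1] t 18.4 w 0.0346
```

View pics/z1.png

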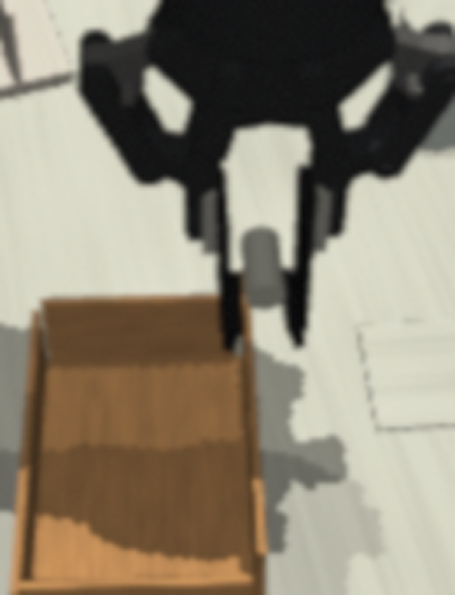

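View pics/z2.png

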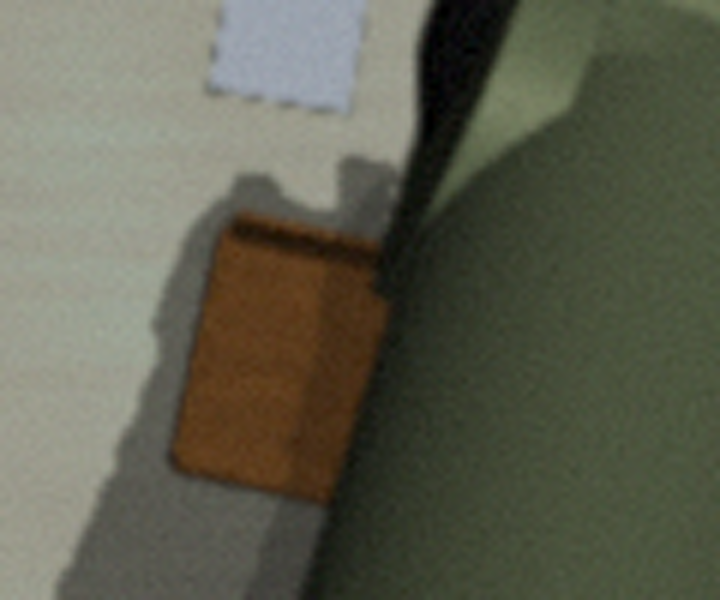

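```bash
python3 - <<'E'
from h import *
from go import C
P=np.load('cams.npz')
s=observe();p=s['position'].copy();print(p)
Rz=R.from_euler('z',C[2]).as_matrix()
for zz in(.15,.154,.16):
  for X in((12.5,15),(-12.5,15),(12.5,-15),(-12.5,-15)):
    w=np.array([p[0],p[1],0])+Rz@[X[0]/1000,X[1]/1000,zz]; print(zz,X,((proj(P['side'],w)[0]-[230,180])*3.5).round())
for zz in(.187,.192,.197):
  for y in(15,-15):
    w=np.array([p[0],p[1],0])+Rz@[0,y/1000,zz]; print('piv',zz,y,((proj(P['side'],w)[0]-[230,180])*3.5).round())
im=cv2.imread('pics/side_z.png');crop(im,285,230,325,290,10,'pics/z3.png')
E
```

```text
[ 0.582732   -0.17519615  0.17405818]
0.15 (12.5, 15) [284. 274.]
0.15 (-12.5, 15) [226. 276.]
0.15 (12.5, -15) [289. 332.]
0.15 (-12.5, -15) [229. 334.]
0.154 (12.5, 15) [284. 268.]
0.154 (-12.5, 15) [226. 270.]
0.154 (12.5, -15) [290. 326.]
0.154 (-12.5, -15) [229. 328.]
0.16 (12.5, 15) [285. 260.]
0.16 (-12.5, 15) [226. 261.]
0.16 (12.5, -15) [290. 318.]
0.16 (-12.5, -15) [229. 319.]
piv 0.187 15 [257. 219.]
piv 0.187 -15 [261. 278.]
piv 0.192 15 [257. 211.]
piv 0.192 -15 [261. 270.]
piv 0.197 15 [257. 203.]
piv 0.197 -15 [262. 262.]
```

View pics/z3.png

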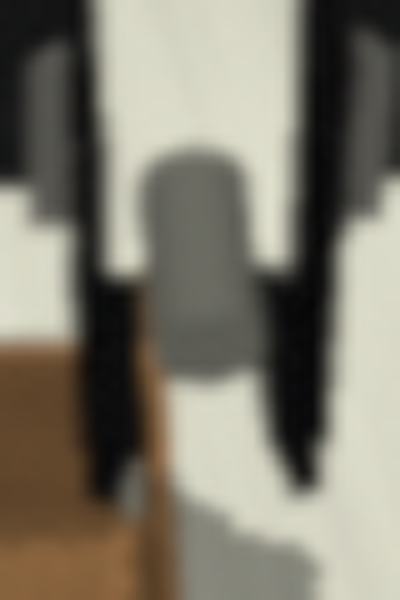

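```bash
python3 -m pendant '[{"dx":-5,"dy":0,"dz":10,"ax":0,"ay":0,"az":0,"claw":0},{"dx":-5,"dy":0,"dz":30,"ax":0,"ay":0,"az":0,"claw":0},{"dx":-5,"dy":0,"dz":50,"ax":0,"ay":0,"az":0,"claw":0},{"dx":-5,"dy":0,"dz":50,"ax":0,"ay":0,"az":0,"claw":0},{"dx":-5,"dy":0,"dz":50,"ax":0,"ay":0,"az":0,"claw":0}]'; python3 go.py c 53.5 0 95
python3 - <<'E'
from h import *
fs,P=grab("aa")
crop(fs["side"]["image"],270,240,330,340,6,"pics/aa.png")
E
```

```text
clock: 18.92
position: [0.5779, -0.1738, 0.1246]
tool_rot: [-3.141, 0.002, -0.187]
force: [0.2, 0.1, -0.3]
grip_width: 0.0351
[ 0.5799 -0.1764  0.095 ]
d [ 2.5  2.1 29.6] a [-0.   0.1  0.4] pos [ 0.5779 -0.1738  0.1246] rot [-3.141e+00  2.000e-03 -1.870e-01] F [ 0.2  0.1 -0.3] t 18.92 w 0.0351
```

View pics/aa.png

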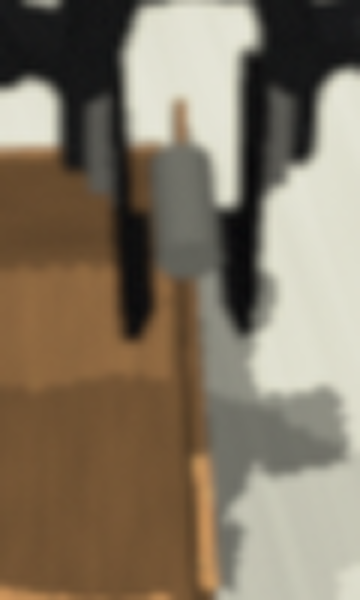

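```bash
python3 -m pendant '[{"dx":0,"dy":0,"dz":10,"ax":0,"ay":0,"az":0,"claw":0},{"dx":0,"dy":0,"dz":20,"ax":0,"ay":0,"az":0,"claw":0},{"dx":0,"dy":0,"dz":29,"ax":0,"ay":0,"az":0,"claw":0},{"dx":0,"dy":0,"dz":29,"ax":0,"ay":0,"az":0,"claw":0},{"dx":0,"dy":0,"dz":29,"ax":0,"ay":0,"az":0,"claw":0}]'; python3 go.py c 53.5 0 95
python3 - <<'E'
from h import *
fs,P=grab("ab")
crop(fs["side"]["image"],270,240,330,340,6,"pics/ab.png")
s=observe();p=s['position'].copy();print(p,s['force'])
m=np.array([0.5799,-0.1762,0.0805])
from go import C
Rz=R.from_euler('z',C[2]).as_matrix()
for X in((0,75,0),(0,15,0),(0,0,0),(0,-15,0),(0,-75,0)): print('edge',X,((proj(P['side'],m+Rz@np.array(X)/1000)[0]-[270,240])*6).round())
for z in(20,30,40,50): print('piv near end',z,[((proj(P['side'],m+Rz@np.array([0,y,z])/1000)[0]-[270,240])*6).round() for y in(-10,-15,-20)])
for z in(-10,-18,-25): print('jaw near',z,[((proj(P['side'],m+Rz@np.array([x,y,z])/1000)[0]-[270,240])*6).round() for y in(-10,-15,-20) for x in(-12.5,12.5)])
E
```

```text
clock: 19.43
position: [0.5778, -0.1751, 0.0952]
tool_rot: [3.142, 0.001, -0.188]
force: [0.3, -0.5, -0.1]
grip_width: 0.035
[ 0.5799 -0.1764  0.095 ]
d [2.3 0.9 0.2] a [0.  0.1 0.3] pos [ 0.5778 -0.1751  0.0952] rot [ 3.142e+00  1.000e-03 -1.880e-01] F [ 0.3 -0.5 -0.1] t 19.43 w 0.035
[ 0.57828743 -0.17526544  0.09601824] [ 0.77952742 -0.23140688 -1.20850389]
edge (0, 75, 0) [172.  98.]
edge (0, 15, 0) [183. 274.]
edge (0, 0, 0) [186. 322.]
edge (0, -15, 0) [189. 372.]
edge (0, -75, 0) [202. 589.]
piv near end 20 [array([189., 313.]), array([190., 330.]), array([191., 347.])]
piv near end 30 [array([190., 291.]), array([191., 308.]), array([192., 325.])]
piv near end 40 [array([190., 268.]), array([192., 285.]), array([193., 303.])]
piv near end 50 [array([191., 246.]), array([192., 263.]), array([193., 280.])]
jaw near -10 [array([140., 377.]), array([234., 374.]), array([141., 393.]), array([235., 391.]), array([142., 410.]), array([237., 408.])]
jaw near -18 [array([140., 393.]), array([233., 390.]), array([141., 409.]), array([235., 407.]), array([142., 426.]), array([236., 424.])]
jaw near -25 [array([140., 406.]), array([233., 404.]), array([141., 423.]), array([234., 420.]), array([142., 440.]), array([235., 437.])]
```

View pics/ab.png

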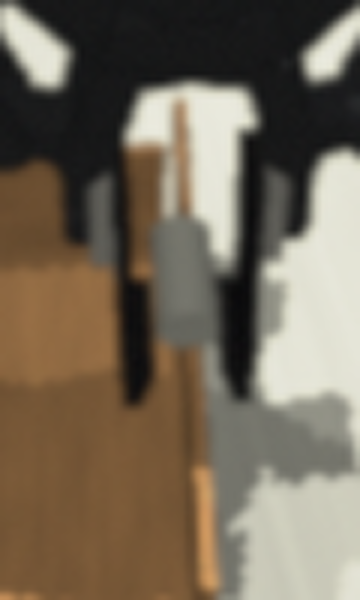

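```bash
python3 -m pendant '[{"dx":0,"dy":0,"dz":2,"ax":0,"ay":0,"az":0,"claw":0},{"dx":0,"dy":0,"dz":2,"ax":0,"ay":0,"az":0,"claw":0},{"dx":0,"dy":0,"dz":2,"ax":0,"ay":0,"az":0,"claw":0},{"dx":0,"dy":0,"dz":2,"ax":0,"ay":0,"az":0,"claw":0},{"dx":0,"dy":0,"dz":2,"ax":0,"ay":0,"az":0,"claw":0},{"dx":0,"dy":0,"dz":2,"ax":0,"ay":0,"az":0,"claw":0}]'
python3 - <<'E'
from h import *
fs,P=grab("ac")
crop(fs["side"]["image"],220,220,360,370,4,"pics/ac.png")
s=observe();print(s['position'],s['force'],s['grip_width'],abs(s['qd']).max(),s['clock'])
E
```

```text
clock: 20.03
position: [0.5783, -0.1751, 0.094]
tool_rot: [-3.142, -0.0, -0.188]
force: [0.3, -0.5, -1.1]
grip_width: 0.0346
[ 0.57824107 -0.17511962  0.09393385] [-0.32774706  0.77988586 -0.68509645] 0.03505213578753336 0.001329537542530333 20.1333
```

View pics/ac.png

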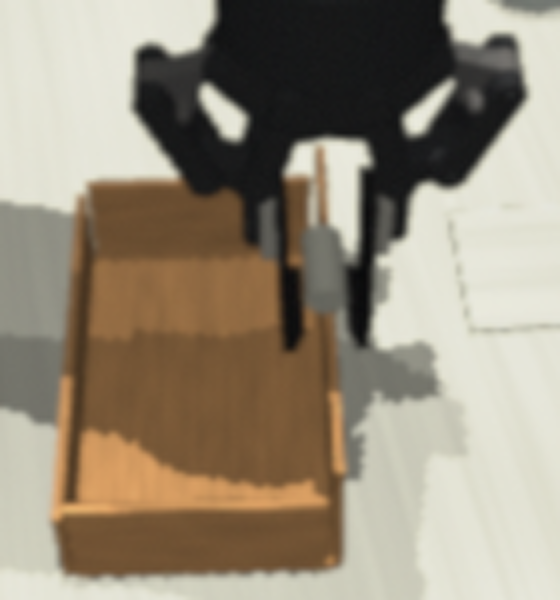

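```bash
python3 - <<'E'
from h import *
P=np.load('cams.npz')
def rows(p,yaw,z0,s,org):
    Rz=R.from_euler('z',yaw).as_matrix()
    for dz in(19,10,5):
        for X in((0,-15,dz),(0,15,dz),(-12.5,-15,dz-38),(12.5,-15,dz-38)):
            print(dz,X[:2],((proj(P['side'],p+Rz@np.array(X)/1000)[0]-org)*s).round(),end=' ')
        print()
rows(np.array([.4968,.1876,.0749]),.091,0,8,[205,140]);print()
rows(np.array([.4966,.1877,.175]),.091,0,8,[200,80]);print()
rows(np.array([.5825,-.176,.174]),-.19,0,8,[270,225])
im=cv2.imread('pics/side_x.png');crop(im,205,140,255,190,8,'pics/A.png')
im=cv2.imread('pics/side_y.png');crop(im,200,80,250,150,8,'pics/B.png')
im=cv2.imread('pics/side_z.png');crop(im,270,225,340,285,8,'pics/Cc.png')
A,B,Cc=[cv2.imread(f'pics/{n}.png') for n in('A','B','Cc')]
H=600;out=np.zeros((600,800,3),np.uint8)
o=np.hstack([np.vstack([i,np.zeros((560-i.shape[0],i.shape[1],3),np.uint8)]) for i in(A,B)]);cv2.imwrite('pics/AB.png',o)
E
```

```text
19 (0, -15) [164. 177.] 19 (0, 15) [142. 113.] 19 (-12.5, -15) [136. 293.] 19 (12.5, -15) [224. 274.] 
10 (0, -15) [168. 203.] 10 (0, 15) [146. 139.] 10 (-12.5, -15) [140. 317.] 10 (12.5, -15) [227. 299.] 
5 (0, -15) [170. 217.] 5 (0, 15) [149. 153.] 5 (-12.5, -15) [142. 331.] 5 (12.5, -15) [229. 312.] 

19 (0, -15) [155. 340.] 19 (0, 15) [133. 279.] 19 (-12.5, -15) [126. 476.] 19 (12.5, -15) [222. 458.] 
10 (0, -15) [159. 371.] 10 (0, 15) [137. 309.] 10 (-12.5, -15) [131. 504.] 10 (12.5, -15) [226. 486.] 
5 (0, -15) [162. 387.] 5 (0, 15) [140. 326.] 5 (-12.5, -15) [133. 520.] 5 (12.5, -15) [228. 502.] 

19 (0, -15) [278. 258.] 19 (0, 15) [267. 123.] 19 (-12.5, -15) [203. 391.] 19 (12.5, -15) [342. 386.] 
10 (0, -15) [276. 290.] 10 (0, 15) [266. 156.] 10 (-12.5, -15) [203. 420.] 10 (12.5, -15) [341. 416.] 
5 (0, -15) [276. 307.] 5 (0, 15) [265. 173.] 5 (-12.5, -15) [203. 436.] 5 (12.5, -15) [340. 432.]
```

View pics/AB.png

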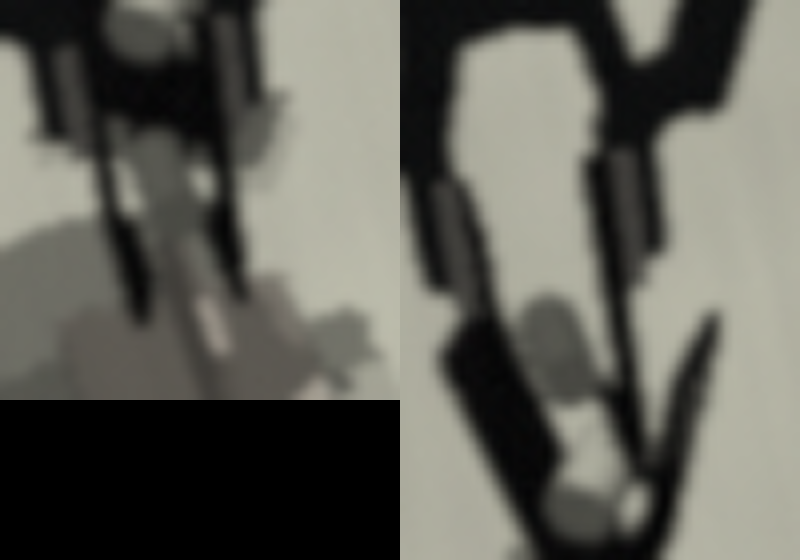

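View pics/Cc.png

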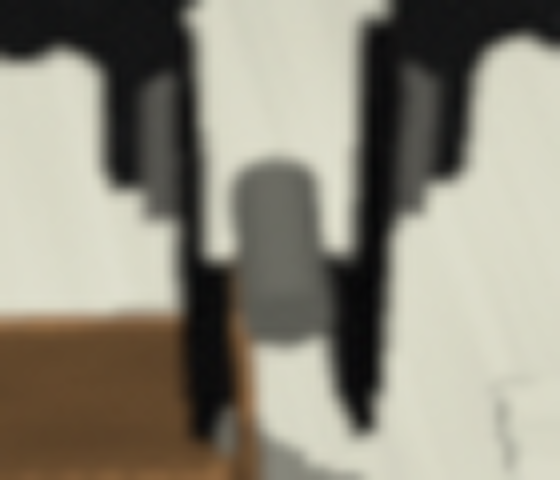

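```bash
python3 -m pendant '[{"dx":0,"dy":0,"dz":3,"ax":0,"ay":0,"az":0,"claw":0},{"dx":0,"dy":0,"dz":3,"ax":0,"ay":0,"az":0,"claw":0},{"dx":0,"dy":0,"dz":3,"ax":0,"ay":0,"az":0,"claw":0},{"dx":0,"dy":0,"dz":3,"ax":0,"ay":0,"az":0,"claw":0},{"dx":0,"dy":0,"dz":3,"ax":0,"ay":0,"az":0,"claw":0}]'
python3 - <<'E'
from h import *
fs,P=grab("ad")
crop(fs["side"]["image"],270,240,330,340,6,"pics/ad.png")
s=observe();print(s['position'],s['force'],s['grip_width'],abs(s['qd']).max(),s['clock'])
E
```

```text
clock: 20.55
position: [0.5782, -0.1751, 0.0909]
tool_rot: [3.142, -0.0, -0.188]
force: [-0.1, 0.9, -1.5]
grip_width: 0.035
[ 0.57826779 -0.1751312   0.09095017] [-0.04934026 -0.4011301  -0.77446331] 0.03455926920067927 0.0018216454776187451 20.65
```

View pics/ad.png

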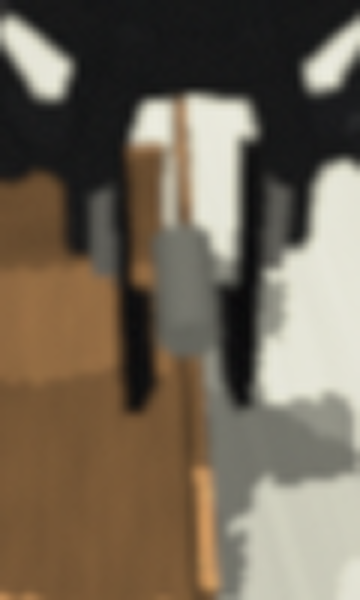

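The picture shows the jaws at about (133,410) and (243,405), on either side of the wall. The barrel is above the edge, the grip width is 35 mm, and the arm is at rest with no contact force.

```bash
python3 -c "
from workcell import job_done
print(job_done())"
```

```text
the job is handed in; nothing more can be done
None
```

The job is handed in at about 20.7 s: all three walls stand upright, and the spring clip is held open over about the middle of the back wall's top edge. I folded the left, right and back walls up with the closed fingers. Then I squeezed the small clip on the rail (not the two larger look-alikes), lifted it off, carried it over and lowered it. The cup, jar and spatula were not touched.

**Last checks**
- **Walls:** they look about 1.5 rad or more in the pictures (left roughly 1.52–1.57, right 1.55, back 1.56).
- **Grip:** the fingers are 35 mm apart, which means the clip is fully squeezed. The arm was still, and the tool force was within its noise (about 1 N).
- **Fit over the wall:** in the side view the jaws sit either side of the wall, centred to about 1 mm. I estimate the jaw ends about 18 mm below the edge and the pivot about 17 mm above it.

**What disagreed or went wrong**
- **Tool height:** the pictures showed the closed fingertips about 25 mm higher than the reported tool position, so I worked from the pictures. My first push at the left wall passed over it for that reason.
- **Back wall:** on the first try the gripper's linkage pressed the wall at about 29 N. I backed off and turned the gripper 90°.
- **Clip height in the fingers:** the two estimates differ by up to about 14 mm, since the arm hid the clip from the top camera. I chose a height meant to satisfy either one, but if the less likely estimate is right, the jaws are only about 8 mm below the edge (6 mm is required).

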